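Re-load the bench vise with a nest-box entrance pack

ROBOT

A 7-joint arm with a two-finger parallel gripper is mounted at the origin on the work surface. World frame = base frame: x ahead of the robot, y to its left, z up, the work surface at z = 0. Lengths are in m, angles in rad, forces in N, time in s.
With the tool pointing down it reaches from about 0.35 to 0.9 m from the base axis. Payload 7.2 kg.
Tool frame: the origin (TCP) lies midway between the tips of the shut fingers; the grasp point (between the pads) lies 19 mm behind it (bot.pinch_z is the distance from the TCP to the grasp point, in m); z points along the fingers, y is the line along which they close (so a half turn about z gives the same grasp; the last joint's range is limited). The gripper opens to 88 mm and grips with 3 to 60 N. Pads are 20 mm wide; open, the fingers measure 115 mm over their backs; the gripper's body (75 mm by 178 mm) begins 61 mm behind the grasp point.
Start: joints at [-1.371, 0.411, -0.013, 1.596, 0.006, 1.134, -0.082], TCP at [0.165, 0.603, 0.223] pointing down, gripper open.
Joint ranges: [-2.95, 2.95], [-0.29, 1.99], [-1.47, 1.44], [0.14, 2.54], [-1.03, 4.17], [0.13, 1.85], [-2.86, 2.86]. Speed limits (rad/s): [2.39, 2.39, 3.01, 3.01, 3.14, 3.14, 3.14].

INTERFACE

Orientations are given as a rotation vector (axis times angle).
In Python, from plant import read_state, camera, workorder, finder, bot gives the robot as it stands.
- The arm moves only by the tool apply_moves, never from a script. Its argument "series" is a list that holds one entry, the list of rows, each a list of 5 numbers: the opening, from 0 (shut) to 1 (fully open), then the shift along the tool's x, y, z as a fraction of full scale, then the turn about the tool's z as a fraction of full scale. In form: [[[fingers, x, y, z, yaw], ...]]. A call has 1 to 8 rows; each row shifts and turns the commanded pose from where the row before left it, along the tool's axes as they then stand; what a row does not reach is not made up. Full scale, the value 1, is 30 mm for a shift and 60 degrees for a turn. A row lasts 1/12 s, in which the tool goes at most 41.7 mm and 7.16 degrees, less where a joint would pass 70% of its speed; a pose out of reach is approached as far as the arm can. A call with a number of a shift or a turn outside -1 to 1 is refused whole. A call with a gripper value outside its range is refused whole. The fingers move at their own pace and stop on an object; "squeeze" is the grip in N (left out, the last holds). Time passes only in rows, so rows that do not move let the fingers close. It gives the time, the measured TCP pose, the force, the opening and the grip force at its end, in the units of the state.
- read_state(): the state, without advancing time (a new reading comes with each control period).
- camera(name): name is "scene" or "top" or "wrist"; returns a dict with "frame" (384x512x3 uint8, red, green, blue), "fx", "fy", "cx", "cy" (pixels), "R" (3x3) and "t" (3): a world point X has camera coordinates R X + t. Camera axes: x right, y down, z forward; pixel columns grow to the right and rows downward; lengths in m; the calibration is good to about 2 mm. A picture is of the moment at which its call begins. There is no depth.
- workorder.close_job(): hands the job in; it is judged then, once.
Trained networks look in the newest picture that a camera, given by its name, has taken for a name from the list of things; names that differ only in an ending like _2 or _b are one class to them, and where a whole thing is asked for, a point or a joint stands for the part that bears it (a point fixed in the world has none). Each returns a list of dicts, best first, with "conf" (0 to 1); they miss things now and then, are a little off and sometimes report something else, mostly with a low value. They report only what shows in the picture. A call takes as long as a camera call. They do not tell look-alikes from the thing itself.
- finder.recognise(query, camera): "at" ([column, row] in pixels, amid what is visible of it).
- finder.regions_of(query, camera): "pixels" (384x512 bool, what is visible of it) and "at" ([column, row] in pixels, amid what is visible of it).
- finder.place_of(query, camera): "at" ([column, row] in pixels: a listed point, or the origin of a listed thing).
The state is a dict: "clock": time; "joint_positions": joint angles; "joint_vel": joint speeds; "tau": joint torques, N m; "eef_pos": TCP position; "eef_rot": TCP orientation; "wrist_force": force on the tool from outside, world axes, zero at the start; "wrist_torque": the same for the moment, N m; "width": finger opening in m; "grasp_force": force on a finger pad.
Only numpy, scipy, OpenCV 4.12 (cv2) and the standard library are available. Lean on these libraries where they do the work, as an engineer would, in place of code of your own. Each camera call takes 0.05 s, during which the arm holds its last target. There are 200 camera calls.

TASK

Take the finished orange block out of the vise and stand it upright in the wooden tray. Then stand all the loose pale wooden hole plates on the vise bed between the jaws, face to face in one pack with their ends lined up, on the middle of the jaws, and crank the vise firmly shut on the pack. Only when the pack is clamped, press the green timer button fully down and let it go, leaving the vise clamped and the other things on the bench alone.

Things in the scene. Friction and masses are not known exactly. Their poses are not given: they have to be found in the camera images.
- vise: blue fixed bench vise; flat bed 160 (x) by 190 (y) mm centred on the origin, top 30 mm high. Origin at bench level, 60 mm in -y from the fixed jaw's face; z up. Jaws close along y: fixed jaw at the +y end, moving jaw at -y; both 50 mm wide (x, centred), rising 30 mm above the bed. Beyond the bed at -y a gear column (70 by 85 mm, top 80 mm above the bench) carries the crank
- bed (a point): point on top of the bed (30 mm above the bench) at the foot of the fixed jaw's face, middle of the jaw; axes as the vise: the space for the pack runs from here in -y, as far as the moving jaw
- jaw: moving jaw with a steel facing, 50 mm wide by 28 mm deep by 30 mm high; origin in its face, at the lower edge (bed level); axes as the vise. Gap between the jaw faces = 140 mm - 5.7 mm x crank angle (in rad), 140 mm fully open, 55 mm at the least. Moved only by the crank
- crank (a joint): crank angle in rad about crank_axis: 0 = jaw fully open, growing clockwise seen from above, which closes the jaw by 5.7 mm per rad (36 mm a turn); range 0 to 14.9. At 0 the arm points along the vise's +x. It turns stiffly (5 to 8 N at the knob) and stays where it is left, holding the clamping force; stop when it resists with 10 to 15 N
- crank_axis (a point): point on the crank's vertical axis, at the height of the middle of the knob (125 mm above the bench)
- knob_grip (a point): middle of the black upright crank knob, 20 mm across and 48 mm tall (99 to 147 mm above the bench), 55 mm from the crank's axis; it spins freely on its pin. The steel crank arm below it ends at 99 mm height
- plate1: pale wooden nest-box entrance plate, 64 mm long (x) by 28 mm thick (y) by 38 mm tall (z), 70 g or so, with a 24 mm hole through its thickness, standing on edge; origin at the centre of its underside. Three or four plates are there; an absent one reads None
- plate2: pale wooden nest-box entrance plate, 64 mm long (x) by 28 mm thick (y) by 38 mm tall (z), 70 g or so, with a 24 mm hole through its thickness, standing on edge; origin at the centre of its underside. Three or four plates are there; an absent one reads None
- plate3: pale wooden nest-box entrance plate, 64 mm long (x) by 28 mm thick (y) by 38 mm tall (z), 70 g or so, with a 24 mm hole through its thickness, standing on edge; origin at the centre of its underside. Three or four plates are there; an absent one reads None
- plate4: pale wooden nest-box entrance plate, 64 mm long (x) by 28 mm thick (y) by 38 mm tall (z), 70 g or so, with a 24 mm hole through its thickness, standing on edge; origin at the centre of its underside. Three or four plates are there; an absent one reads None
- block: finished entrance block, orange, 64 mm long (x) by 56 mm thick (y) by 38 mm tall (z), about 140 g, a hole through its thickness; at the start it stands loose between the jaws, long side across them; origin at the centre of its underside
- tray: open wooden tray, fixed, 170 (x) by 120 (y) by 26 mm high, walls and floor about 7 mm; origin at the centre of its underside
- timer: grey timer box, fixed, 85 by 85 by 45 mm high, with a green button on top and a flat green window; origin at the centre of its underside
- start (a joint): travel of the green spring button in m: 0 = up, 0.007 = fully down; fully down takes about 5 N; it springs back
- start_top (a point): centre of the top of the green button, 30 mm across; it is pressed straight down
- mug: blue mug, 80 mm across, 90 mm tall, leave alone; origin at the centre of its underside
- screwdriver: red screwdriver lying on the bench, leave alone
- tape: yellow tape roll, 90 mm across, 25 mm high, leave alone; origin at the centre of its underside
Not all that is in view belongs to the job. Leave any red or yellow look-alike of the plate4 alone.

How it is judged:
By the outcome, as a careful person would: the job done as asked, in the order asked, and still so for the second after the job is handed in, with the robot touching nothing.
Of plate1, plate2, plate3, plate4 only 3 to 4 are there at a start; the rules pass over those that are not, and their reading is None.
At some moment in a run one of plate1, plate2, plate3, plate4 may be knocked a few centimetres aside while the robot is not near it.
It also fails if it takes over 210 s, if anything falls off the work surface, if the arm or the gripper's body presses on something with over 40 N, if the wrist force passes 120 N, or if a joint passes its speed limit or range.

## Working session

There is one attempt and no reset: what is moved stays moved. The work goes in short steps, Python scripts to look and compute and a tool call to move; the robot and the scene stay as the last step left them, time stands still between calls to the robot, and variables do not carry over. Pictures are saved under pics/ and viewed, at most 14 in all, crops included, and the job is handed in when it is done.

Besides the shell and the picture viewer there is one more tool, called after ">>>" as name(argument=value, ...) on one line, values as JSON. apply_moves: Moves the arm, as the interface text tells. Its arguments: {"type":"object","properties":{"series":{"type":"array","items":{"type":"array","items":{"type":"array","items":{"type":"number"}}}},"squeeze":{"type":"number"}},"required":["series"]}

```bash
mkdir -p pics; ls; cat > h.py <<'E'
import numpy as np, cv2
from plant import read_state, camera, workorder, finder, bot
def snap(n,fn=None,crop=None,k=1):
    c=camera(n)
    if fn:
        f=c["frame"][:,:,::-1]
        if crop: f=f[crop[1]:crop[3],crop[0]:crop[2]]
        cv2.imwrite("pics/"+fn,cv2.resize(f,None,fx=k,fy=k,interpolation=cv2.INTER_CUBIC))
    return c
def px2w(c,p,z):
    R=np.array(c["R"]);t=np.array(c["t"]);o=-R.T@t
    d=R.T@np.array([(p[0]-c["cx"])/c["fx"],(p[1]-c["cy"])/c["fy"],1])
    return o+d*(z-o[2])/d[2]
def w2px(c,X):
    q=np.array(c["R"])@np.array(X)+np.array(c["t"]);return np.array([c["fx"]*q[0]/q[2]+c["cx"],c["fy"]*q[1]/q[2]+c["cy"]])
E
python3 - <<'E'
from h import *
for n in ("top","scene"):
    c=snap(n,n+"0.png",k=1.5)
    print(n,-np.array(c["R"]).T@c["t"])
    for q,z in [("vise",0),("bed",.03),("jaw",.03),("crank_axis",.125),("knob_grip",.125),("plate1",0),("block",.03),("tray",0),("timer",0),("start_top",.045),("mug",0),("tape",0)]:
        for r in finder.place_of(q,n): print(q,np.round(r["conf"],2),np.round(r["at"]),np.round(px2w(c,r["at"],z)[:2],3))
s=read_state();print(s["eef_pos"],s["eef_rot"],s["width"],s["clock"])
E
```

```text
pics
top [0.33138755 0.02735279 1.6377709 ]
vise 0.69 [261. 209.] [0.542 0.019]
vise 0.61 [368. 251.] [ 0.395 -0.356]
vise 0.37 [321. 208.] [ 0.545 -0.193]
bed 0.8 [246. 204.] [0.555 0.071]
bed 0.56 [204. 235.] [0.448 0.215]
jaw 0.75 [245. 205.] [0.552 0.075]
jaw 0.6 [265. 208.] [0.541 0.003]
crank_axis 0.96 [319. 208.] [ 0.529 -0.17 ]
knob_grip 0.45 [318. 193.] [ 0.58  -0.168]
plate1 0.77 [176. 238.] [0.44  0.317]
plate1 0.69 [201. 191.] [0.607 0.232]
plate1 0.64 [203. 234.] [0.453 0.223]
plate1 0.64 [168. 191.] [0.606 0.349]
plate1 0.52 [142. 170.] [0.683 0.445]
plate1 0.49 [141. 202.] [0.566 0.444]
block 0.58 [251. 206.] [0.548 0.051]
block 0.18 [242. 148.] [0.756 0.087]
tray 0.58 [367. 192.] [ 0.604 -0.358]
timer 0.8 [361. 244.] [ 0.42  -0.332]
start_top 0.54 [368. 249.] [ 0.402 -0.345]
mug 0.57 [243. 145.] [0.774 0.084]
tape 0.72 [186. 162.] [0.713 0.288]
scene [1.04599376 0.3631118  0.96124683]
vise 0.86 [262. 191.] [0.542 0.019]
vise 0.44 [183. 227.] [ 0.783 -0.089]
bed 0.92 [280. 196.] [0.542 0.083]
jaw 0.82 [260. 181.] [0.532 0.004]
crank_axis 0.88 [217. 132.] [ 0.524 -0.167]
crank_axis 0.23 [188. 225.] [ 0.805 -0.025]
knob_grip 0.74 [340. 268.] [0.67  0.341]
knob_grip 0.57 [201. 140.] [ 0.574 -0.187]
plate1 0.93 [340. 270.] [0.617 0.342]
plate1 0.86 [306. 242.] [0.604 0.221]
plate1 0.84 [381. 280.] [0.573 0.444]
plate1 0.78 [334. 206.] [0.452 0.226]
plate1 0.73 [358. 312.] [0.686 0.435]
plate1 0.7 [364. 221.] [0.44  0.322]
block 0.56 [270. 192.] [0.548 0.052]
tray 0.75 [165. 145.] [ 0.598 -0.349]
timer 0.61 [201. 116.] [ 0.424 -0.342]
start_top 0.51 [204.  98.] [ 0.38 -0.36]
mug 0.96 [232. 256.] [0.768 0.081]
tape 0.66 [304. 287.] [0.718 0.291]
tape 0.58 [230. 255.] [0.769 0.075]
tape 0.55 [202. 141.] [ 0.508 -0.263]
[0.16540486 0.60273826 0.22266011] [-4.19414401e-01 -3.11346289e+00 -1.05270625e-04] 0.08774495948025256 1.3
```

View pics/scene0.png

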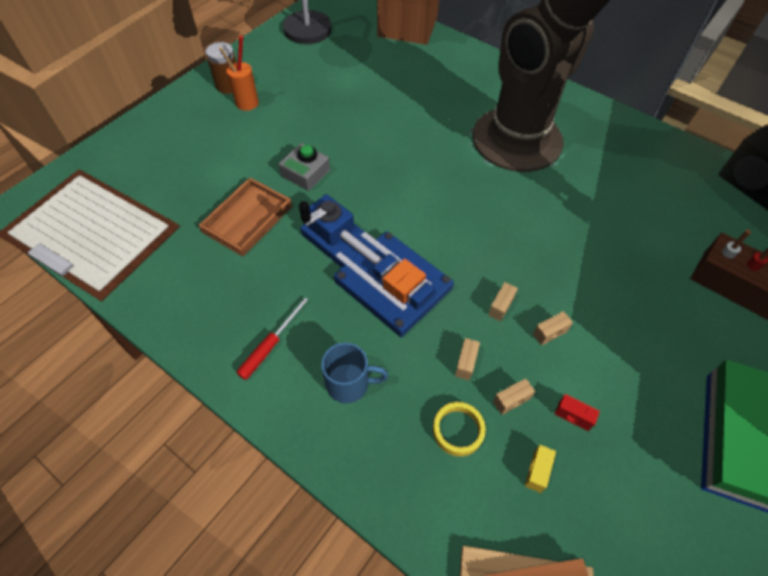

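View pics/top0.png

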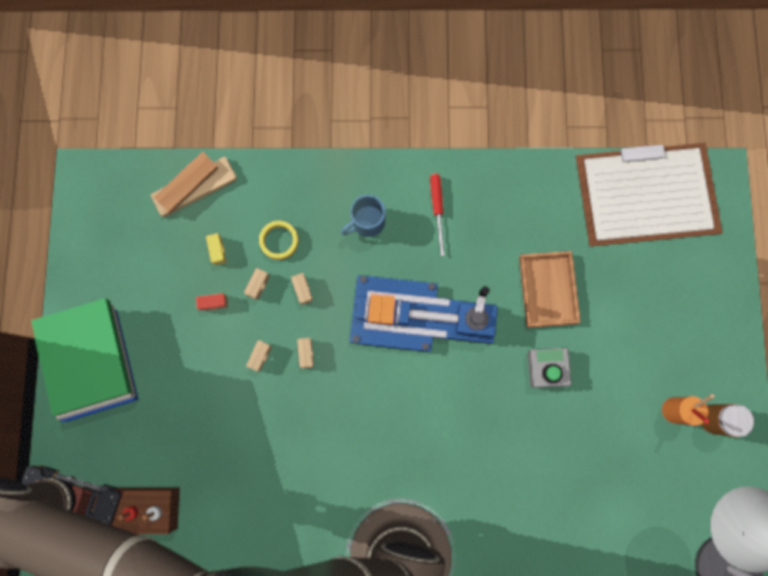

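The six box-like candidates, in scene pixels:
- Pale: (334,206), (364,221), (306,242) and (340,270).
- Red: (381,280).
- Yellow: (358,312).

The four pale ones fit the plate description. The red and yellow ones are look-alikes and will be left alone. The block is at (270,192), between the jaws. I'll move the wrist camera in for a closer look.

```bash
cat >> h.py <<'E'
from scipy.spatial.transform import Rotation as Ro
def tool():
    s=read_state();M=Ro.from_rotvec(s["eef_rot"]).as_matrix();return np.array(s["eef_pos"]),np.degrees(np.arctan2(M[1,1],M[0,1])),M
def plan(wps,start=None,maxsh=29,show=True):
    """wps: list of (x,y,z,ydeg or None[,fing[,nrows]]). ydeg= world angle of tool y (mod 180). prints rows"""
    p,a=start if start else tool()[:2]; p=np.array(p,float)
    for w in wps:
        T=np.array(w[:3]);f=w[4] if len(w)>4 else 1
        d=0 if w[3] is None else (w[3]-a+90)%180-90   # world ccw
        n=max(int(np.ceil(np.max(np.abs(T-p))*1000/maxsh/0.98)),int(np.ceil(abs(d)/7.1)),1)
        if len(w)>5: n=max(n,w[5])
        rows=[];p0=p.copy();a0=a
        for i in range(1,n+1):
            g=p0+(T-p0)*i/n;ra=np.radians(a)
            y=np.array([np.cos(ra),np.sin(ra),0]);x=np.array([-np.sin(ra),np.cos(ra),0]);z=np.array([0,0,-1])
            D=g-p;r=[round(float(v@D)/.03,2) for v in (x,y,z)]
            yw=round(-(a0+d*i/n-a)/60,2)
            p=p+.03*(r[0]*x+r[1]*y+r[2]*z);a-=yw*60
            rows.append([f]+r+[yw])
        if show: print("wp",np.round(w[:3],3),w[3]," "); [print("  ",str(rows[i:i+8]).replace(" ","")) for i in range(0,n,8)]
    return p,a
E
python3 - <<'E'
from h import *
p,a,M=tool();print(a,M.round(3).tolist())
c=camera("wrist");R=np.array(c["R"]);print("cam in tool",M.T@(-R.T@c["t"]-p),(M.T@R.T).round(3).tolist(),c["fx"])
plan([(.50,.2,.40,-4.6)])
E
```

```text
74.65574909372967 [[-0.964, 0.265, 0.0], [0.265, 0.964, 0.0], [0.0, 0.0, -1.0]]
cam in tool [ 0.07926678  0.00019228 -0.16171528] [[0.0, -0.956, -0.292], [1.0, 0.001, -0.001], [0.001, -0.292, 0.956]] 279.0349940290119
wp [0.5 0.2 0.4] -4.6  
   [[1,-0.95,-0.67,-0.39,np.float64(0.09)],[1,-1.02,-0.57,-0.4,np.float64(0.09)],[1,-1.06,-0.48,-0.39,np.float64(0.08)],[1,-1.1,-0.38,-0.4,np.float64(0.09)],[1,-1.12,-0.28,-0.39,np.float64(0.09)],[1,-1.16,-0.17,-0.39,np.float64(0.09)],[1,-1.16,-0.07,-0.4,np.float64(0.09)],[1,-1.16,0.05,-0.39,np.float64(0.08)]]
   [[1,-1.16,0.14,-0.4,np.float64(0.09)],[1,-1.13,0.25,-0.39,np.float64(0.09)],[1,-1.11,0.36,-0.39,np.float64(0.09)],[1,-1.07,0.46,-0.4,np.float64(0.09)],[1,-1.02,0.56,-0.39,np.float64(0.08)],[1,-0.97,0.64,-0.4,np.float64(0.09)],[1,-0.91,0.73,-0.39,np.float64(0.09)]]
```

```bash
sed -i 's/np.max(np.abs(T-p))\*1000/np.linalg.norm(T-p)*1000/; s/yw=round(-(/yw=round(float(-(/; s/-a)\/60,2)/-a)\/60),2)/' h.py
python3 - <<'E'
from h import *
plan([(.50,.2,.40,-4.6)])
E
```

```text
wp [0.5 0.2 0.4] -4.6  
   [[1,-0.72,-0.5,-0.3,0.07],[1,-0.75,-0.45,-0.29,0.06],[1,-0.77,-0.39,-0.3,0.07],[1,-0.81,-0.34,-0.29,0.06],[1,-0.82,-0.29,-0.3,0.07],[1,-0.84,-0.23,-0.29,0.07],[1,-0.86,-0.17,-0.3,0.06],[1,-0.86,-0.11,-0.29,0.07]]
   [[1,-0.88,-0.05,-0.3,0.06],[1,-0.87,0.01,-0.3,0.07],[1,-0.87,0.07,-0.29,0.07],[1,-0.86,0.14,-0.3,0.06],[1,-0.85,0.18,-0.29,0.07],[1,-0.84,0.26,-0.3,0.06],[1,-0.82,0.3,-0.29,0.07],[1,-0.79,0.36,-0.3,0.07]]
   [[1,-0.77,0.42,-0.29,0.06],[1,-0.74,0.46,-0.3,0.07],[1,-0.7,0.52,-0.3,0.06],[1,-0.67,0.56,-0.29,0.07]]
```

>>> apply_moves(series=[[[1,-0.72,-0.5,-0.3,0.07],[1,-0.75,-0.45,-0.29,0.06],[1,-0.77,-0.39,-0.3,0.07],[1,-0.81,-0.34,-0.29,0.06],[1,-0.82,-0.29,-0.3,0.07],[1,-0.84,-0.23,-0.29,0.07],[1,-0.86,-0.17,-0.3,0.06],[1,-0.86,-0.11,-0.29,0.07]]])

```text
clock: 2.02
eef_pos: [0.3, 0.4403, 0.2941]
eef_rot: [-1.261, -2.877, -0.001]
wrist_force: [1.0, -0.5, 0.1]
width: 0.0877
grasp_force: 0.0
```

>>> apply_moves(series=[[[1,-0.88,-0.05,-0.3,0.06],[1,-0.87,0.01,-0.3,0.07],[1,-0.87,0.07,-0.29,0.07],[1,-0.86,0.14,-0.3,0.06],[1,-0.85,0.18,-0.29,0.07],[1,-0.84,0.26,-0.3,0.06],[1,-0.82,0.3,-0.29,0.07],[1,-0.79,0.36,-0.3,0.07]]])

```text
clock: 2.68
eef_pos: [0.4339, 0.279, 0.3653]
eef_rot: [-2.002, -2.421, -0.001]
wrist_force: [-0.2, 0.9, -0.3]
width: 0.0879
grasp_force: 0.0
```

>>> apply_moves(series=[[[1,-0.77,0.42,-0.29,0.06],[1,-0.74,0.46,-0.3,0.07],[1,-0.7,0.52,-0.3,0.06],[1,-0.67,0.56,-0.29,0.07],[1,0,0,0,0],[1,0,0,0,0]]])

```text
clock: 3.18
eef_pos: [0.5008, 0.1982, 0.4005]
eef_rot: [2.311, 2.128, 0.001]
wrist_force: [0.3, 0.1, -0.2]
width: 0.0878
grasp_force: 0.0
```

```bash
python3 - <<'E'
from h import *
p,a,M=tool();print(p,a)
c=snap("wrist","w1.png",k=1.5);print(-np.array(c["R"]).T@c["t"])
for q,z in [("vise",0),("bed",.03),("jaw",.03),("crank_axis",.125),("knob_grip",.125),("plate1",0),("block",.03)]:
    for r in finder.place_of(q,"wrist"): print(q,np.round(r["conf"],2),np.round(r["at"]),np.round(px2w(c,r["at"],z)[:2],4))
E
```

```text
[0.5007542  0.198232   0.40047191] -4.7225902981083605
[0.50809749 0.27796906 0.56222903]
vise 0.85 [279. 227.] [0.5409 0.0155]
bed 0.95 [284. 205.] [0.5508 0.077 ]
bed 0.52 [307. 341.] [ 0.589  -0.2741]
jaw 0.84 [282. 237.] [0.5445 0.0055]
crank_axis 0.89 [278. 343.] [ 0.5175 -0.1749]
knob_grip 0.46 [281. 236.] [0.5355 0.0559]
plate1 0.97 [309.  65.] [0.6139 0.338 ]
plate1 0.92 [227. 140.] [0.4474 0.2126]
plate1 0.74 [219.  81.] [0.4445 0.3245]
plate1 0.7 [302. 124.] [0.5974 0.2326]
block 0.57 [285. 220.] [0.5509 0.043 ]
```

View pics/w1.png

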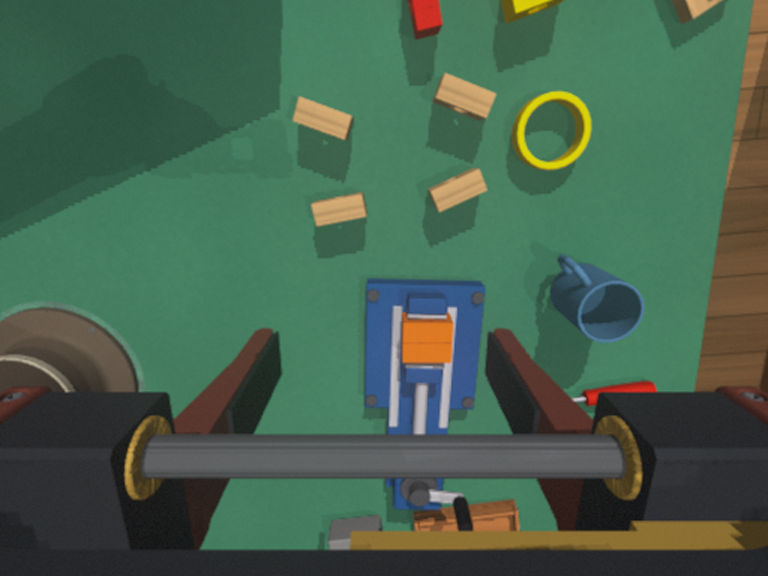

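The picture shows:
- The four pale plates, at picture pixels (322,117), (338,209), (466,95) and (458,189).
- The block at (427,340), between the jaws.
- The crank arm pointing roughly to vise +x, with the knob at (462,513).

I'll move closer over the vise.

```bash
python3 - <<'E'
from h import *
plan([(.547,.06,.25,-4.7)])
E
```

```text
wp [0.547 0.06  0.25 ] -4.7  
   [[1,-0.57,0.24,0.62,0.0],[1,-0.57,0.25,0.63,0.0],[1,-0.56,0.24,0.62,0.0],[1,-0.57,0.24,0.63,0.0],[1,-0.57,0.24,0.62,0.0],[1,-0.57,0.25,0.62,0.0],[1,-0.57,0.24,0.63,0.0],[1,-0.56,0.24,0.62,0.0]]
```

>>> apply_moves(series=[[[1,-0.57,0.24,0.62,0],[1,-0.57,0.25,0.63,0],[1,-0.56,0.24,0.62,0],[1,-0.57,0.24,0.63,0],[1,-0.57,0.24,0.62,0],[1,-0.57,0.25,0.62,0],[1,-0.57,0.24,0.63,0],[1,-0.56,0.24,0.62,0]]])

```text
clock: 4.25
eef_pos: [0.5472, 0.0589, 0.2494]
eef_rot: [-2.307, -2.133, -0.0]
wrist_force: [0.5, 0.4, 0.5]
width: 0.0879
grasp_force: 0.0
```

```bash
python3 - <<'E'
from h import *
p,a,M=tool();print(p,a)
c=snap("wrist","w2.png",k=1.5)
for q,z in [("vise",0),("bed",.03),("jaw",.03),("crank_axis",.125),("knob_grip",.125),("block",.03)]:
    for r in finder.place_of(q,"wrist")[:2]: print(q,np.round(r["conf"],2),np.round(r["at"]),np.round(px2w(c,r["at"],z)[:2],4))
f=c["frame"].astype(int);m=((f[...,0]>170)&(f[...,2]<80)&(f[...,0]-f[...,1]>70)).astype(np.uint8)
n,l,st,_=cv2.connectedComponentsWithStats(m);i=1+np.argmax(st[1:,4]);pts=np.argwhere(l==i)[:,::-1]
W=np.array([px2w(c,q,.068)[:2] for q in pts])
r=cv2.minAreaRect((W*1e4).astype(np.float32));print("block rect",np.array(r[0])/1e4,np.array(r[1])/10,r[2])
E
```

```text
[0.54720305 0.05892522 0.24937654] -4.496223715430015
bed 0.88 [256. 153.] [0.5503 0.0746]
jaw 0.62 [254. 199.] [0.5436 0.0074]
crank_axis 0.86 [249. 353.] [ 0.5221 -0.1719]
knob_grip 0.58 [289. 357.] [ 0.5741 -0.1819]
block 0.64 [255. 174.] [0.5467 0.0443]
block 0.19 [250. 354.] [ 0.5126 -0.2756]
block rect [0.54739707 0.04468548] [59.43920898 62.85360718] 85.50409698486328
```

View pics/w2.png

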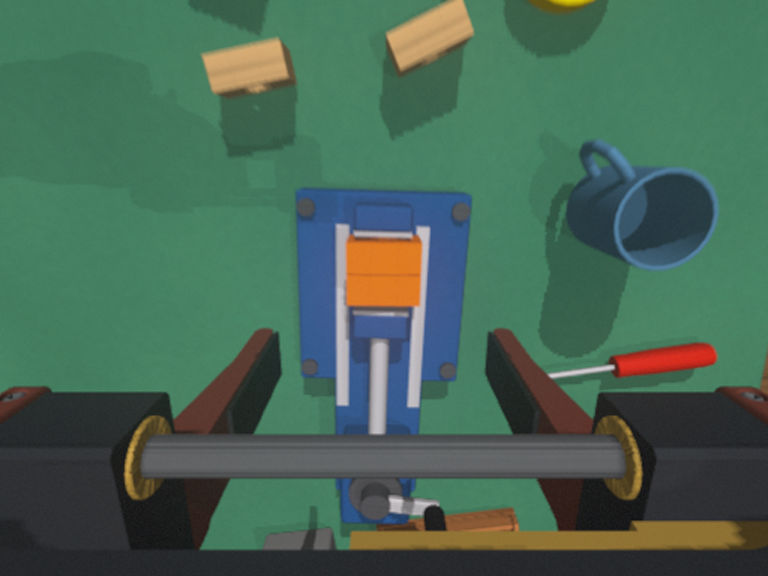

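Block centre is (0.547, 0.0447), at yaw −4.5° like the vise. I'll grasp it by its ends.

```bash
python3 - <<'E'
from h import *
plan([(.5474,.0447,.12,-4.5),(.5474,.0447,.044,-4.5)])
E
```

```text
wp [0.547 0.045 0.12 ] -4.5  
   [[1,-0.11,0.01,0.87,0.0],[1,-0.11,0.01,0.88,0.0],[1,-0.1,0.0,0.87,0.0],[1,-0.11,0.01,0.88,0.0],[1,-0.11,0.01,0.87,0.0]]
wp [0.547 0.045 0.044] -4.5  
   [[1,0.0,-0.0,0.85,0.0],[1,0.0,-0.0,0.84,0.0],[1,0.0,-0.0,0.85,0.0]]
```

>>> apply_moves(series=[[[1,-0.11,0.01,0.87,0],[1,-0.11,0.01,0.88,0],[1,-0.1,0,0.87,0],[1,-0.11,0.01,0.88,0],[1,-0.11,0.01,0.87,0],[1,0,0,0.85,0],[1,0,0,0.84,0],[1,0,0,0.85,0]]])

```text
clock: 5.27
eef_pos: [0.5478, 0.0448, 0.0427]
eef_rot: [2.305, 2.134, 0.003]
wrist_force: [-0.4, 0.2, 0.2]
width: 0.0878
grasp_force: 0.0
```

>>> apply_moves(series=[[[1,0,0,0,0],[0.6,0,0,0,0],[0.6,0,0,0,0],[0.6,0,0,0,0],[0.6,0,0,0,0],[0.6,0,0,0,0]]], squeeze=20)

```text
clock: 5.77
eef_pos: [0.5478, 0.0436, 0.0446]
eef_rot: [2.307, 2.132, 0.003]
wrist_force: [-2.1, -0.1, 7.3]
width: 0.0638
grasp_force: 20.0
```

```bash
python3 - <<'E'
from h import *
p,a,M=tool();print(p,a)
s=read_state();print(s["joint_positions"],s["width"])
E
```

```text
[0.54783864 0.04361815 0.04455691] -4.5288925682200185
[-0.50231947  0.53677095  0.44340488  1.96742657 -0.34514557  0.70870748
  0.07215255] 0.0638412619818876
```

```bash
python3 - <<'E'
from h import *
c=camera("top")
for q,z in (("tray",.026),("timer",.045)):
    r=finder.regions_of(q,"top")[0];pts=np.argwhere(r["pixels"])[:,::-1]
    W=np.array([px2w(c,q_,z)[:2] for q_ in pts]);b=cv2.minAreaRect((W*1e4).astype(np.float32));print(q,r["conf"],np.array(b[0])/1e4,np.array(b[1])/10,b[2])
e=plan([(.5478,.0436,.22,-4.5),(.597,-.27,.22,6)])
E
```

```text
tray 0.92 [ 0.59962632 -0.348123  ] [171.96795654 124.7475708 ] 4.039406776428223
timer 0.85 [ 0.41779346 -0.33615161] [87.69077759 96.72423706] 0.1916079819202423
wp [0.548 0.044 0.22 ] -4.5  
   [[1,-0.0,-0.0,-0.84,-0.0],[1,-0.0,-0.0,-0.83,-0.0],[1,-0.0,-0.0,-0.84,-0.0],[1,-0.0,-0.0,-0.83,-0.0],[1,-0.0,-0.0,-0.84,-0.0],[1,-0.0,-0.0,-0.83,-0.0],[1,-0.0,-0.0,-0.84,-0.0]]
wp [ 0.597 -0.27   0.22 ] 6  
   [[1,-0.86,0.21,0.0,-0.01],[1,-0.86,0.19,0.0,-0.02],[1,-0.86,0.18,0.0,-0.01],[1,-0.87,0.17,0.0,-0.02],[1,-0.87,0.15,0.0,-0.01],[1,-0.87,0.14,0.0,-0.02],[1,-0.87,0.12,0.0,-0.01],[1,-0.87,0.12,0.0,-0.02]]
   [[1,-0.88,0.09,0.0,-0.01],[1,-0.88,0.09,0.0,-0.02],[1,-0.88,0.07,0.0,-0.01],[1,-0.88,0.06,0.0,-0.02]]
```

>>> apply_moves(series=[[[0.6,0,0,-0.84,0],[0.6,0,0,-0.83,0],[0.6,0,0,-0.84,0],[0.6,0,0,-0.83,0],[0.6,0,0,-0.84,0],[0.6,0,0,-0.83,0],[0.6,0,0,-0.84,0],[0.6,0,0,0,0]]])

```text
clock: 6.58
eef_pos: [0.5496, 0.0431, 0.2238]
eef_rot: [2.306, 2.129, 0.012]
wrist_force: [0.5, -1.5, -1.4]
width: 0.0641
grasp_force: 20.0
```

>>> apply_moves(series=[[[0.6,-0.86,0.21,0,-0.01],[0.6,-0.86,0.19,0,-0.02],[0.6,-0.86,0.18,0,-0.01],[0.6,-0.87,0.17,0,-0.02],[0.6,-0.87,0.15,0,-0.01],[0.6,-0.87,0.14,0,-0.02],[0.6,-0.87,0.12,0,-0.01],[0.6,-0.87,0.12,0,-0.02]]])

```text
clock: 7.25
eef_pos: [0.5796, -0.1669, 0.2182]
eef_rot: [-2.169, -2.273, -0.0]
wrist_force: [0.7, 0.4, -1.1]
width: 0.0637
grasp_force: 20.0
```

>>> apply_moves(series=[[[0.6,-0.88,0.09,0,-0.01],[0.6,-0.88,0.09,0,-0.02],[0.6,-0.88,0.07,0,-0.01],[0.6,-0.88,0.06,0,-0.02],[0.6,0,0,0,0]]])

```text
clock: 7.67
eef_pos: [0.5948, -0.2769, 0.2183]
eef_rot: [2.101, 2.333, -0.005]
wrist_force: [-1.9, -1.0, -1.0]
width: 0.0644
grasp_force: 20.0
```

```bash
python3 - <<'E'
from h import *
p,a,M=tool();print(p,a,read_state()["width"])
c=camera("wrist")
for q,z in (("tray",.026),("timer",.045)):
  for r in finder.regions_of(q,"wrist")[:1]:
    pts=np.argwhere(r["pixels"])[:,::-1]
    W=np.array([px2w(c,q_,z)[:2] for q_ in pts]);b=cv2.minAreaRect((W*1e4).astype(np.float32));print(q,r["conf"],np.array(b[0])/1e4,np.array(b[1])/10,b[2])
  for r in finder.place_of(q,"wrist")[:1]:print(r["conf"],px2w(c,r["at"],0))
for r in finder.place_of("start_top","wrist")[:1]:print(r["conf"],px2w(c,r["at"],.06))
E
```

```text
[ 0.59483801 -0.27691405  0.21828083] 5.975244231014369 0.06436022147672943
tray 0.67 [ 0.59852788 -0.31444438] [168.97314453  66.22620239] 4.956210136413574
0.69 [ 0.56777568 -0.17383299  0.        ]
timer 0.56 [ 0.4237043  -0.33315222] [100.64719849  94.4527771 ] 2.5868935585021973
0.57 [ 0.41612094 -0.33716244  0.        ]
0.68 [ 0.39620706 -0.34429247  0.06      ]
```

```bash
python3 - <<'E'
from h import *
plan([(.599,-.346,.16,5),(.599,-.346,.034,5),(.599,-.346,.0235,5,.6,2)])
E
```

```text
wp [ 0.599 -0.346  0.16 ] 5  
   [[1,-0.64,-0.05,0.49,0.01],[1,-0.64,-0.04,0.48,0.0],[1,-0.64,-0.05,0.49,0.01],[1,-0.65,-0.04,0.48,0.0]]
wp [ 0.599 -0.346  0.034] 5  
   [[1,0.0,0.0,0.84,0.0],[1,0.0,0.0,0.84,0.0],[1,0.0,0.0,0.84,0.0],[1,0.0,0.0,0.84,0.0],[1,0.0,0.0,0.84,0.0]]
wp [ 0.599 -0.346  0.024] 5  
   [[0.6,0.0,0.0,0.18,0.0],[0.6,0.0,0.0,0.17,0.0]]
```

>>> apply_moves(series=[[[0.6,-0.64,-0.05,0.49,0.01],[0.6,-0.64,-0.04,0.48,0],[0.6,-0.64,-0.05,0.49,0.01],[0.6,-0.65,-0.04,0.48,0],[0.6,0,0,0.84,0],[0.6,0,0,0.84,0],[0.6,0,0,0.84,0],[0.6,0,0,0.84,0]]])

```text
clock: 8.63
eef_pos: [0.599, -0.3464, 0.0584]
eef_rot: [2.119, 2.319, 0.001]
wrist_force: [1.0, -0.4, -0.7]
width: 0.0637
grasp_force: 20.0
```

>>> apply_moves(series=[[[0.6,0,0,0.84,0],[0.6,0,0,0,0],[0.6,0,0,0.18,0],[0.6,0,0,0.17,0],[0.6,0,0,0,0],[0.6,0,0,0,0]]])

```text
clock: 9.13
eef_pos: [0.5992, -0.348, 0.025]
eef_rot: [2.12, 2.316, 0.001]
wrist_force: [-0.9, -0.3, -0.6]
width: 0.064
grasp_force: 20.0
```

>>> apply_moves(series=[[[0.6,0,0,0.06,0],[0.6,0,0,0.06,0],[0.6,0,0,0,0],[0.6,0,0,0,0]]])

```text
clock: 9.47
eef_pos: [0.5991, -0.3482, 0.0215]
eef_rot: [2.12, 2.316, 0.001]
wrist_force: [-0.9, 1.1, 6.5]
width: 0.064
grasp_force: 20.0
```

>>> apply_moves(series=[[[0.8,0,0,0,0],[0.9,0,0,0,0],[1,0,0,0,0],[1,0,0,-0.3,0],[1,0,0,-0.8,0],[1,0,0,-0.9,0],[1,0,0,-0.9,0],[1,0,0,-0.9,0]]])

```text
clock: 10.13
eef_pos: [0.5982, -0.3479, 0.1358]
eef_rot: [-2.122, -2.317, 0.0]
wrist_force: [0.6, 0.4, 0.2]
width: 0.0878
grasp_force: 0.0
```

```bash
python3 - <<'E'
from h import *
plan([(.599,-.347,.22,5),(.548,-.18,.25,-4.5)])
E
```

```text
wp [ 0.599 -0.347  0.22 ] 5  
   [[1,0.01,0.01,-0.94,0.0],[1,0.01,0.01,-0.93,0.0],[1,0.01,0.01,-0.94,0.0]]
wp [ 0.548 -0.18   0.25 ] -4.5  
   [[1,0.81,-0.17,-0.14,0.02],[1,0.81,-0.19,-0.14,0.03],[1,0.8,-0.22,-0.15,0.02],[1,0.8,-0.23,-0.14,0.02],[1,0.8,-0.25,-0.14,0.02],[1,0.78,-0.26,-0.14,0.03],[1,0.78,-0.29,-0.15,0.02]]
```

>>> apply_moves(series=[[[1,0.01,0.01,-0.94,0],[1,0.01,0.01,-0.93,0],[1,0.01,0.01,-0.94,0]]])

```text
clock: 10.38
eef_pos: [0.599, -0.3468, 0.2205]
eef_rot: [2.121, 2.317, 0.0]
wrist_force: [-0.6, 0.6, 0.0]
width: 0.0877
grasp_force: 0.0
```

>>> apply_moves(series=[[[1,0.81,-0.17,-0.14,0.02],[1,0.81,-0.19,-0.14,0.03],[1,0.8,-0.22,-0.15,0.02],[1,0.8,-0.23,-0.14,0.02],[1,0.8,-0.25,-0.14,0.02],[1,0.78,-0.26,-0.14,0.03],[1,0.78,-0.29,-0.15,0.02],[1,0,0,0,0]]])

```text
clock: 11.05
eef_pos: [0.5481, -0.1752, 0.2496]
eef_rot: [-2.303, -2.135, -0.004]
wrist_force: [1.3, 0.2, -0.6]
width: 0.0882
grasp_force: 0.0
```

```bash
python3 - <<'E'
from h import *
p,a,M=tool();print(p,a)
c=snap("wrist","w3.png",k=1.5)
for q,z in [("bed",.03),("crank_axis",.125),("knob_grip",.125),("block",.007),("start_top",.055)]:
    for r in finder.place_of(q,"wrist")[:2]: print(q,np.round(r["conf"],2),np.round(r["at"]),np.round(px2w(c,r["at"],z)[:2],4))
E
```

```text
[ 0.54806371 -0.17523881  0.24961982] -4.345024342758912
bed 0.18 [236.  17.] [0.5401 0.0067]
crank_axis 0.75 [227. 179.] [ 0.5195 -0.1695]
knob_grip 0.66 [281. 184.] [ 0.5766 -0.1791]
block 0.9 [294. 259.] [ 0.6015 -0.343 ]
block 0.45 [294. 260.] [ 0.6001 -0.345 ]
start_top 0.5 [160. 293.] [ 0.3919 -0.3552]
```

View pics/w3.png

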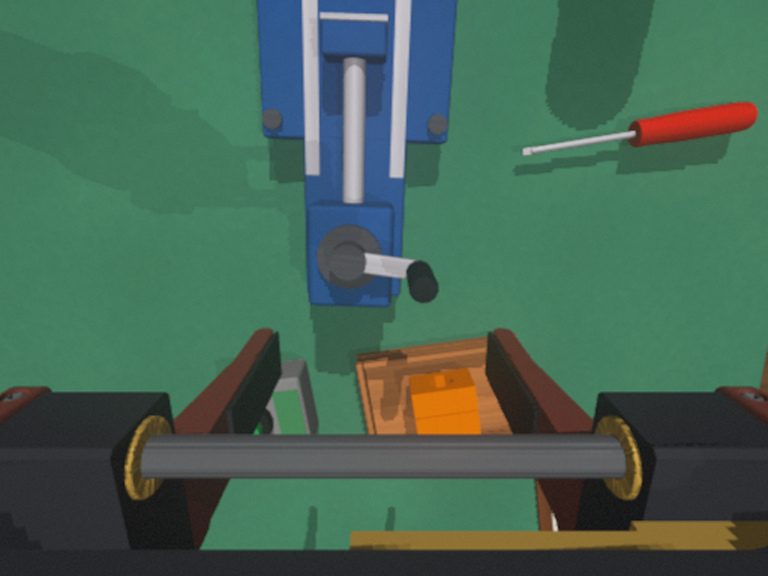

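```bash
python3 - <<'E'
from h import *
plan([(.5755,-.179,.175,-4.5),(.5755,-.179,.11,-4.5)])
E
```

```text
wp [ 0.576 -0.179  0.175] -4.5  
   [[1,0.05,0.3,0.82,-0.0],[1,0.05,0.3,0.81,-0.0],[1,0.06,0.3,0.82,-0.0]]
wp [ 0.576 -0.179  0.11 ] -4.5  
   [[1,-0.0,0.0,0.72,-0.0],[1,-0.0,0.0,0.72,-0.0],[1,-0.0,0.0,0.72,-0.0]]
```

>>> apply_moves(series=[[[1,0.05,0.3,0.82,0],[1,0.05,0.3,0.81,0],[1,0.06,0.3,0.82,0],[1,0,0,0.72,0],[1,0,0,0.72,0],[1,0,0,0.72,0],[1,0,0,0,0],[1,0,0,0,0]]])

```text
clock: 12.02
eef_pos: [0.5746, -0.1784, 0.1093]
eef_rot: [-2.308, -2.129, 0.003]
wrist_force: [-0.3, 0.4, 0.2]
width: 0.0877
grasp_force: 0.0
```

>>> apply_moves(series=[[[0.4,0,0,0,0],[0.1,0,0,0,0],[0.1,0,0,0,0],[0.1,0,0,0,0],[0.1,0,0,0,0],[0.1,0,0,0,0],[0.1,0,0,0,0],[0.1,0,0,0,0]]], squeeze=15)

```text
clock: 12.68
eef_pos: [0.5755, -0.1773, 0.1102]
eef_rot: [2.308, 2.132, 0.0]
wrist_force: [-0.2, 0.2, -0.5]
width: 0.0379
grasp_force: 0.0
```

```bash
python3 - <<'E'
from h import *
p,a,M=tool();s=read_state();print(p,a,s["width"],s["wrist_force"],s["clock"])
c=camera("wrist")
for r in finder.place_of("crank_axis","wrist")[:2]: print(np.round(r["conf"],2),np.round(r["at"]),np.round(px2w(c,r["at"],.125)[:2],4))
E
```

```text
[ 0.57551811 -0.17732367  0.11023805] -4.537908830821472 0.03791258494964572 [-0.21618459  0.15722557 -0.46949179] 12.6833
0.85 [163. 241.] [ 0.5234 -0.1695]
```

>>> apply_moves(series=[[[0.1,0,0,0,0],[0.1,0,0,0,0],[0.1,0,0,0,0],[0.1,0,0,0,0],[0.1,0,0,0,0]]])

```text
clock: 13.2
eef_pos: [0.5753, -0.1774, 0.11]
eef_rot: [-2.307, -2.131, 0.0]
wrist_force: [-0.6, 0.0, 0.8]
width: 0.0198
grasp_force: 15.0
```

```bash
python3 - <<'E'
from h import *
p,a,M=tool();s=read_state();print(p,a,s["width"],s["wrist_force"],s["clock"])
E
```

```text
[ 0.57530126 -0.17735066  0.11004816] -4.543684462566886 0.01980369350093665 [-0.61037098  0.00936386  0.81209489] 13.2
```

```bash
cat >> h.py <<'E'
def crank(ax,deg,n,f=.1,r=.055,th0=None,rr=None):
    """rows for turning about ax by deg (ccw +) in n rows, from measured pose"""
    p,a,_=tool();p=p[:2];z=read_state()["eef_pos"][2]
    if th0 is None: th0=np.degrees(np.arctan2(*(p-ax)[::-1]))
    ra=np.radians(a);x=np.array([-np.sin(ra),np.cos(ra)]);y=np.array([np.cos(ra),np.sin(ra)]);rows=[]
    q=p.copy()
    for i in range(1,n+1):
        t=np.radians(th0+deg*i/n);g=np.array(ax)+r*np.array([np.cos(t),np.sin(t)])
        D=g-q;u=[round(float(v@D)/.03,2) for v in (x,y)];q=q+.03*(u[0]*x+u[1]*y);rows.append([f]+u+[0,0])
    print("th0",th0,"r",np.linalg.norm(p-ax));[print("  ",str(rows[i:i+8]).replace(" ","")) for i in range(0,n,8)]
E
python3 - <<'E'
from h import *
crank([.5208,-.1697],90,8)
E
```

```text
th0 -7.990733156884824 r 0.055035622241800884
   [[0.1,0.36,-0.01,0,0],[0.1,0.35,-0.09,0,0],[0.1,0.33,-0.15,0,0],[0.1,0.29,-0.21,0,0],[0.1,0.24,-0.26,0,0],[0.1,0.19,-0.31,0,0],[0.1,0.12,-0.34,0,0],[0.1,0.06,-0.35,0,0]]
```

>>> apply_moves(series=[[[0.1,0.36,-0.01,0,0],[0.1,0.35,-0.09,0,0],[0.1,0.33,-0.15,0,0],[0.1,0.29,-0.21,0,0]]])

```text
clock: 13.53
eef_pos: [0.5687, -0.1374, 0.1104]
eef_rot: [2.302, 2.126, 0.005]
wrist_force: [13.1, -3.0, -11.5]
width: 0.0196
grasp_force: 15.0
```

>>> apply_moves(series=[[[0.1,0.24,-0.26,0,0],[0.1,0.19,-0.31,0,0],[0.1,0.12,-0.34,0,0],[0.1,0.06,-0.35,0,0],[0.1,0,0,0,0],[0.1,0,0,0,0]]])

```text
clock: 14.03
eef_pos: [0.5297, -0.1112, 0.1102]
eef_rot: [-2.303, -2.134, -0.006]
wrist_force: [2.9, 10.3, -0.7]
width: 0.0194
grasp_force: 15.0
```

```bash
python3 - <<'E'
from h import *
p,a,M=tool();s=read_state();print(p,a,s["width"],s["wrist_force"],s["clock"])
crank([.5208,-.1697],360,28)
E
```

```text
[ 0.52966039 -0.11122333  0.11022905] -4.363054492579355 0.01943042657821256 [ 2.88530822 10.3312191  -0.70758893] 14.0333
th0 81.3840753202989 r 0.05914412028958455
   [[0.1,-0.15,-0.42,0,0],[0.1,-0.11,-0.4,0,0],[0.1,-0.19,-0.36,0,0],[0.1,-0.27,-0.31,0,0],[0.1,-0.33,-0.24,0,0],[0.1,-0.38,-0.17,0,0],[0.1,-0.4,-0.07,0,0],[0.1,-0.41,0.01,0,0]]
   [[0.1,-0.4,0.11,0,0],[0.1,-0.36,0.19,0,0],[0.1,-0.31,0.27,0,0],[0.1,-0.24,0.33,0,0],[0.1,-0.17,0.37,0,0],[0.1,-0.07,0.41,0,0],[0.1,0.01,0.41,0,0],[0.1,0.11,0.39,0,0]]
   [[0.1,0.19,0.37,0,0],[0.1,0.27,0.31,0,0],[0.1,0.33,0.24,0,0],[0.1,0.37,0.17,0,0],[0.1,0.41,0.07,0,0],[0.1,0.41,-0.01,0,0],[0.1,0.39,-0.11,0,0],[0.1,0.37,-0.19,0,0]]
   [[0.1,0.31,-0.27,0,0],[0.1,0.24,-0.33,0,0],[0.1,0.17,-0.38,0,0],[0.1,0.07,-0.4,0,0]]
```

```bash
python3 - <<'E'
from h import *
crank([.5216,-.1656],360,24)
E
```

```text
th0 81.56830137491 r 0.05497082572296023
   [[0.1,-0.03,-0.48,0,0],[0.1,-0.15,-0.45,0,0],[0.1,-0.26,-0.4,0,0],[0.1,-0.36,-0.32,0,0],[0.1,-0.43,-0.21,0,0],[0.1,-0.47,-0.1,0,0],[0.1,-0.48,0.03,0,0],[0.1,-0.45,0.15,0,0]]
   [[0.1,-0.4,0.26,0,0],[0.1,-0.32,0.36,0,0],[0.1,-0.21,0.43,0,0],[0.1,-0.1,0.47,0,0],[0.1,0.03,0.48,0,0],[0.1,0.15,0.45,0,0],[0.1,0.27,0.4,0,0],[0.1,0.36,0.32,0,0]]
   [[0.1,0.42,0.21,0,0],[0.1,0.47,0.1,0,0],[0.1,0.48,-0.03,0,0],[0.1,0.45,-0.15,0,0],[0.1,0.4,-0.26,0,0],[0.1,0.32,-0.36,0,0],[0.1,0.21,-0.43,0,0],[0.1,0.1,-0.47,0,0]]
```

>>> apply_moves(series=[[[0.1,0.07,-0.46,0,0],[0.1,-0.15,-0.45,0,0],[0.1,-0.26,-0.4,0,0],[0.1,-0.36,-0.32,0,0],[0.1,-0.43,-0.21,0,0],[0.1,-0.47,-0.1,0,0],[0.1,-0.48,0.03,0,0],[0.1,-0.45,0.15,0,0]]])

```text
clock: 14.7
eef_pos: [0.4696, -0.1838, 0.11]
eef_rot: [-2.302, -2.131, -0.004]
wrist_force: [1.7, 11.3, 3.0]
width: 0.0196
grasp_force: 15.0
```

>>> apply_moves(series=[[[0.1,-0.4,0.26,0,0],[0.1,-0.32,0.36,0,0],[0.1,-0.21,0.43,0,0],[0.1,-0.1,0.47,0,0],[0.1,0,0,0,0]]])

```text
clock: 15.12
eef_pos: [0.5144, -0.22, 0.1101]
eef_rot: [-2.305, -2.132, -0.001]
wrist_force: [2.2, 5.2, 3.6]
width: 0.0197
grasp_force: 15.0
```

```bash
python3 - <<'E'
from h import *
p,a,M=tool();s=read_state();print(p,a,s["width"],s["wrist_force"],s["clock"])
crank([.5216,-.1656],360,24)
E
```

```text
[ 0.51439616 -0.21999136  0.11006374] -4.478121224622287 0.019698058099041266 [2.211312   5.22542629 3.58366786] 15.1167
th0 -97.54460211708376 r 0.05486634134299242
   [[0.1,0.03,0.48,0,0],[0.1,0.16,0.45,0,0],[0.1,0.27,0.39,0,0],[0.1,0.37,0.31,0,0],[0.1,0.43,0.21,0,0],[0.1,0.47,0.09,0,0],[0.1,0.48,-0.04,0,0],[0.1,0.45,-0.16,0,0]]
   [[0.1,0.39,-0.27,0,0],[0.1,0.31,-0.36,0,0],[0.1,0.21,-0.43,0,0],[0.1,0.09,-0.47,0,0],[0.1,-0.04,-0.48,0,0],[0.1,-0.16,-0.45,0,0],[0.1,-0.27,-0.4,0,0],[0.1,-0.36,-0.31,0,0]]
   [[0.1,-0.44,-0.21,0,0],[0.1,-0.47,-0.08,0,0],[0.1,-0.47,0.03,0,0],[0.1,-0.45,0.16,0,0],[0.1,-0.4,0.27,0,0],[0.1,-0.31,0.37,0,0],[0.1,-0.21,0.43,0,0],[0.1,-0.08,0.47,0,0]]
```

>>> apply_moves(series=[[[0.1,0.03,0.48,0,0],[0.1,0.16,0.45,0,0],[0.1,0.27,0.39,0,0],[0.1,0.37,0.31,0,0],[0.1,0.43,0.21,0,0],[0.1,0.47,0.09,0,0],[0.1,0.48,-0.04,0,0],[0.1,0.45,-0.16,0,0]]])

```text
clock: 15.78
eef_pos: [0.5739, -0.1487, 0.1104]
eef_rot: [2.303, 2.124, 0.001]
wrist_force: [8.3, -7.7, -10.6]
width: 0.0199
grasp_force: 15.0
```

>>> apply_moves(series=[[[0.1,0.39,-0.27,0,0],[0.1,0.31,-0.36,0,0],[0.1,0.21,-0.43,0,0],[0.1,0.09,-0.47,0,0],[0.1,-0.04,-0.48,0,0],[0.1,-0.16,-0.45,0,0],[0.1,-0.27,-0.4,0,0],[0.1,-0.36,-0.31,0,0]]])

```text
clock: 16.45
eef_pos: [0.4786, -0.1309, 0.1103]
eef_rot: [2.303, 2.133, 0.006]
wrist_force: [11.6, 4.3, -10.0]
width: 0.0197
grasp_force: 15.0
```

>>> apply_moves(series=[[[0.1,-0.44,-0.21,0,0],[0.1,-0.47,-0.08,0,0],[0.1,-0.47,0.03,0,0],[0.1,-0.45,0.16,0,0],[0.1,-0.4,0.27,0,0],[0.1,-0.31,0.37,0,0],[0.1,-0.21,0.43,0,0],[0.1,-0.08,0.47,0,0]]])

```text
clock: 17.12
eef_pos: [0.5111, -0.2196, 0.1099]
eef_rot: [-2.304, -2.127, 0.0]
wrist_force: [-8.0, 8.3, 10.4]
width: 0.0193
grasp_force: 15.0
```

```bash
python3 - <<'E'
from h import *
p,a,M=tool();s=read_state();print(p,a,s["width"],s["wrist_force"],s["clock"])
crank([.5216,-.1656],74,6)
E
```

```text
[ 0.51113098 -0.21963761  0.10992528] -4.558240070794415 0.01928476150850295 [-8.04601011  8.32161616 10.44477711] 17.1167
th0 -100.96441765525046 r 0.055042377423636484
   [[0.1,-0.0,0.39,0,0],[0.1,0.08,0.39,0,0],[0.1,0.17,0.36,0,0],[0.1,0.23,0.31,0,0],[0.1,0.3,0.26,0,0],[0.1,0.34,0.19,0,0]]
```

>>> apply_moves(series=[[[0.1,0.02,0.39,0,0],[0.1,0.1,0.39,0,0],[0.1,0.17,0.36,0,0],[0.1,0.23,0.31,0,0],[0.1,0.3,0.26,0,0],[0.1,0.34,0.19,0,0],[0.1,0,0,0,0]]])

```text
clock: 17.7
eef_pos: [0.5711, -0.1898, 0.1099]
eef_rot: [-2.304, -2.13, 0.004]
wrist_force: [-6.5, 3.5, 7.7]
width: 0.0198
grasp_force: 15.0
```

>>> apply_moves(series=[[[0.7,0,0,0,0],[0.7,0,0,0,0],[0.7,0,0,0,0],[0.7,0,0,0,0],[0.8,0,0,-0.5,0],[1,0,0,-0.9,0],[1,0,0,-0.9,0],[1,0,0,-0.9,0]]])

```text
clock: 18.37
eef_pos: [0.5724, -0.1912, 0.2071]
eef_rot: [-2.308, -2.131, 0.001]
wrist_force: [0.5, -0.4, 0.4]
width: 0.0696
grasp_force: 0.0
```

```bash
python3 - <<'E'
from h import *
p,a,M=tool();s=read_state();print(p,a,s["width"],s["wrist_force"],s["clock"])
plan([(.5,.10,.30,-4.5)])
E
```

```text
[ 0.57235576 -0.19124105  0.20707353] -4.572286165255997 0.06961797310402272 [ 0.48151357 -0.40667879  0.38919295] 18.3667
wp [0.5 0.1 0.3] -4.5  
   [[1,0.79,-0.26,-0.26,-0.0],[1,0.79,-0.27,-0.26,-0.0],[1,0.79,-0.26,-0.25,-0.0],[1,0.79,-0.27,-0.26,-0.0],[1,0.79,-0.26,-0.26,-0.0],[1,0.79,-0.27,-0.26,-0.0],[1,0.79,-0.26,-0.26,-0.0],[1,0.79,-0.27,-0.26,-0.0]]
   [[1,0.79,-0.26,-0.25,-0.0],[1,0.79,-0.27,-0.26,-0.0],[1,0.79,-0.26,-0.26,-0.0],[1,0.79,-0.27,-0.26,-0.0]]
```

>>> apply_moves(series=[[[1,0.8,-0.2,-0.26,0],[1,0.8,-0.2,-0.26,0],[1,0.8,-0.2,-0.26,0],[1,0.8,-0.2,-0.26,0],[1,0.8,-0.2,-0.26,0],[1,0.8,-0.2,-0.26,0],[1,0.8,-0.2,-0.26,0],[1,0.8,-0.2,-0.26,0]]])

```text
clock: 19.03
eef_pos: [0.5397, 0.0052, 0.269]
eef_rot: [2.308, 2.131, 0.001]
wrist_force: [-0.4, -0.1, -0.3]
width: 0.0876
grasp_force: 0.0
```

>>> apply_moves(series=[[[1,0.8,-0.1,-0.26,0],[1,0.8,-0.1,-0.26,0],[1,0.8,-0.1,-0.26,0],[1,0.8,-0.1,-0.26,0],[1,0.8,0,0,0],[1,0.8,0,0,0],[1,0,0,0,0],[1,0,0,0,0]]])

```text
clock: 19.7
eef_pos: [0.5392, 0.1499, 0.2994]
eef_rot: [2.305, 2.135, -0.001]
wrist_force: [0.5, -0.7, 0.2]
width: 0.0879
grasp_force: 0.0
```

```bash
cat >> h.py <<'E'
def plates(c,z=.038,lo=(.38,.10),hi=(.72,.42)):
    """pale wooden tops -> rect in world at height z"""
    hsv=cv2.cvtColor(c["frame"],cv2.COLOR_RGB2HSV)
    out=[]
    for r in finder.regions_of("plate1","wrist"):
        m=r["pixels"]
        H,S,V=[np.median(hsv[...,k][m]) for k in range(3)]
        v=hsv[...,2][m];top=m&(hsv[...,2]>np.percentile(v,80)*.88)
        top=cv2.morphologyEx(top.astype(np.uint8),cv2.MORPH_OPEN,np.ones((3,3),np.uint8))
        pts=np.argwhere(top)[:,::-1].astype(float)
        if len(pts)<20: continue
        W=np.array([px2w(c,q,z)[:2] for q in pts]);b=cv2.minAreaRect((W*1e4).astype(np.float32))
        w,h=b[1];ang=b[2] if w>h else b[2]+90
        print("conf %.2f at %s HSV %d %d %d ctr %s size %s ang %.1f"%(r["conf"],np.round(r["at"]),H,S,V,np.round(np.array(b[0])/1e4,4),np.round(sorted(b[1])[::-1],0)/10,(ang+90)%180-90))
E
python3 - <<'E'
from h import *
p,a,M=tool();print(p,a)
c=snap("wrist","w4.png",k=1.5);plates(c)
for q,z in [("bed",.03),("jaw",.03)]:
    for r in finder.place_of(q,"wrist")[:2]: print(q,np.round(r["conf"],2),np.round(r["at"]),np.round(px2w(c,r["at"],z)[:2],4))
E
```

```text
[0.53924912 0.14994694 0.2994174 ] -4.3935647992892575
conf 0.91 at [175.  38.] HSV 17 117 200 ctr [0.4417 0.3258] size [62.4 26.9] ang -24.1
conf 0.87 at [291. 101.] HSV 17 116 205 ctr [0.5984 0.2297] size [62.5 26.8] ang 19.8
conf 0.78 at [294.  18.] HSV 17 117 199 ctr [0.6099 0.3362] size [62.5 27.1] ang -24.7
conf 0.55 at [192. 117.] HSV 17 115 189 ctr [0.4492 0.2183] size [62.  26.6] ang 6.2
conf 0.32 at [260. 238.] HSV 107 160 142 ctr [ 0.535  -0.0503] size [325.9 153.1] ang 83.9
bed 0.64 [264. 201.] [0.5502 0.0772]
bed 0.52 [195. 119.] [0.4544 0.2144]
jaw 0.74 [263. 278.] [ 0.5383 -0.0689]
```

View pics/w4.png

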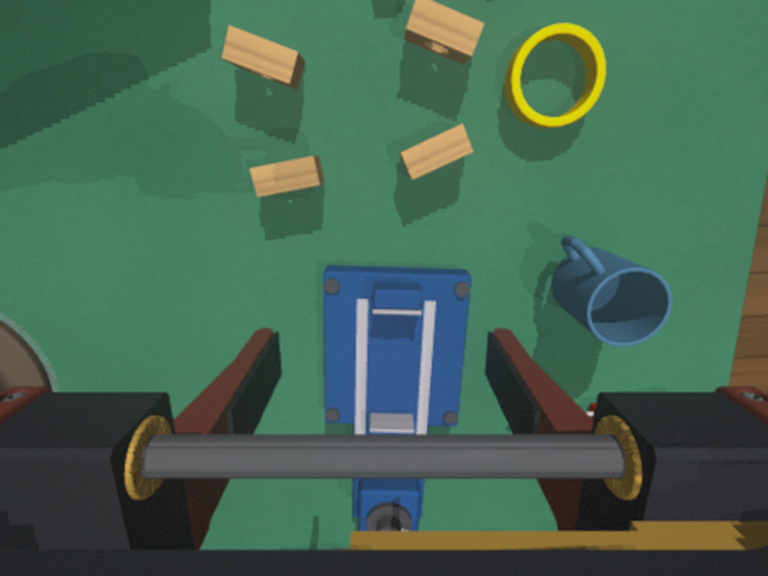

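The picture shows the vise open, with the steel facing strips at picture (397,312) and (391,422). The four pale plates are all cleanly measured, and no red or yellow piece is in view. I'll take the jaw facings precisely from these strips.

```bash
python3 - <<'E'
from h import *
c=camera("wrist");hsv=cv2.cvtColor(c["frame"],cv2.COLOR_RGB2HSV)
m=((hsv[...,1]<60)&(hsv[...,2]>130)).astype(np.uint8)
n,l,st,ce=cv2.connectedComponentsWithStats(m)
for i in range(1,n):
    x,y,w,h,A=st[i]
    if A>20 and 215<x<320 and 170<y<300:
        pts=np.argwhere(l==i)[:,::-1]
        for z in (.06,.03):
            W=np.array([px2w(c,q,z)[:2] for q in pts]);b=cv2.minAreaRect((W*1e4).astype(np.float32))
            print(st[i],z,np.array(b[0])/1e4,np.round(b[1])/10,b[2])
            print("   corners",(cv2.boxPoints(b)/1e4).round(4).tolist())
b=((hsv[...,0]>105)&(hsv[...,0]<120)&(hsv[...,1]>140)).astype(np.uint8)
for rows in ((185,200),(240,280)):
  for side in (0,1):
    P=[]
    for r in range(*rows):
        xs=np.where(b[r,200:330])[0]+200
        P.append(px2w(c,(xs[0]-.5 if side==0 else xs[-1]+.5,r),.03)[:2])
    P=np.array(P);print(rows,side,P.mean(0).round(4),P[0].round(4),P[-1].round(4))
E
```

```text
[237 197   8  93 680] 0.06 [0.5064022  0.01189751] [164.2  11.2] 84.26947021484375
   corners [[0.4925999939441681, -0.06920000165700912], [0.5037999749183655, -0.07039999961853027], [0.5202000141143799, 0.09300000220537186], [0.5090000033378601, 0.094200000166893]]
[237 197   8  93 680] 0.03 [ 0.50337632 -0.00417197] [176.5  12. ] 84.26947021484375
   corners [[0.4885999858379364, -0.09139999747276306], [0.5005000233650208, -0.09260000288486481], [0.5181999802589417, 0.08299999684095383], [0.5062000155448914, 0.08420000225305557]]
[278 198  12  92 661] 0.06 [0.57475283 0.00539775] [162.6  11.6] 83.83631134033203
   corners [[0.5602999925613403, -0.07479999959468842], [0.5717999935150146, -0.07599999755620956], [0.5892000198364258, 0.08560000360012054], [0.5777000188827515, 0.0868000015616417]]
[278 198  12  92 661] 0.03 [ 0.57683315 -0.01115728] [174.7  12.5] 83.83631134033203
   corners [[0.5612999796867371, -0.09730000048875809], [0.5737000107765198, -0.09870000183582306], [0.5924000144004822, 0.07500000298023224], [0.5799999833106995, 0.07639999687671661]]
[248 204  33   4 113] 0
[... 597 characters left out ...]
[[0.508400022983551, -0.06459999829530716], [0.5586000084877014, -0.06870000064373016], [0.5605999827384949, -0.045499999076128006], [0.5102999806404114, -0.0414000004529953]]
[246 274  31  13 355] 0.03 [ 0.53352559 -0.07613114] [25.  54.2] 85.30689239501953
   corners [[0.5055000185966492, -0.08640000224113464], [0.559499979019165, -0.09080000221729279], [0.5616000294685364, -0.06589999794960022], [0.5074999928474426, -0.061400000005960464]]
(185, 200) 0 [0.4787 0.0948] [0.4737 0.1072] [0.4708 0.0835]
(185, 200) 1 [0.6212 0.0832] [0.6294 0.0944] [0.6273 0.0707]
(240, 280) 0 [ 0.4618 -0.0286] [0.4634 0.0096] [ 0.4558 -0.0676]
(240, 280) 1 [ 0.6126 -0.041 ] [ 0.6188 -0.0032] [ 0.5953 -0.079 ]
```

Vise yaw is about −6°, taken over the long baseline. The fixed face foot is near (0.5487, 0.0745). I'll pick plate A at (0.449, 0.218) first.

```bash
cat >> h.py <<'E'
F=np.array([.5487,.0745]);YAW=-6.0
u=np.array([np.sin(np.radians(6)),np.cos(np.radians(6))])
def slot(i,gap=2,step=29.5): return F-(gap+14+i*step)/1000*u
def pick(x,y,ang,hover=.10):
    plan([(x,y,hover,ang),(x,y,.0165,ang)])
def place(i):
    s=slot(i);p,a,_=tool()
    print("slot",s.round(4));plan([(p[0],p[1],.15,None,.6),(s[0],s[1],.15,YAW,.6),(s[0],s[1],.056,YAW,.6)])
E
python3 - <<'E'
from h import *
pick(.4492,.2183,6.2)
E
```

```text
wp [0.449 0.218 0.1  ] 6.2  
   [[1,0.24,-0.35,0.74,-0.02],[1,0.24,-0.36,0.74,-0.02],[1,0.25,-0.34,0.74,-0.02],[1,0.25,-0.34,0.74,-0.02],[1,0.27,-0.33,0.74,-0.02],[1,0.27,-0.33,0.74,-0.02],[1,0.28,-0.32,0.74,-0.02],[1,0.28,-0.32,0.74,-0.02]]
   [[1,0.29,-0.31,0.74,-0.02]]
wp [0.449 0.218 0.016] 6.2  
   [[1,0.0,-0.0,0.93,-0.0],[1,0.0,-0.0,0.93,-0.0],[1,0.0,-0.0,0.93,-0.0]]
```

>>> apply_moves(series=[[[1,0.24,-0.35,0.74,-0.02],[1,0.24,-0.36,0.74,-0.02],[1,0.25,-0.34,0.74,-0.02],[1,0.25,-0.34,0.74,-0.02],[1,0.27,-0.33,0.74,-0.02],[1,0.27,-0.33,0.74,-0.02],[1,0.28,-0.32,0.74,-0.02],[1,0.28,-0.32,0.74,-0.02]]])

```text
clock: 20.62
eef_pos: [0.4588, 0.2112, 0.1215]
eef_rot: [2.122, 2.317, 0.001]
wrist_force: [-0.2, 0.5, 0.2]
width: 0.088
grasp_force: 0.0
```

>>> apply_moves(series=[[[1,0.29,-0.31,0.74,-0.02],[1,0,0,0,0],[1,0,0,0.93,0],[1,0,0,0.93,0],[1,0,0,0.93,0],[1,0,0,0,0],[1,0,0,0,0]]])

```text
clock: 21.2
eef_pos: [0.4494, 0.2183, 0.0165]
eef_rot: [2.099, 2.337, -0.003]
wrist_force: [1.0, -0.8, 0.1]
width: 0.0878
grasp_force: 0.0
```

>>> apply_moves(series=[[[0.6,0,0,0,0],[0.6,0,0,0,0],[0.6,0,0,0,0],[0.6,0,0,0,0],[0.6,0,0,0,0],[0.6,0,0,0,0]]], squeeze=20)

```text
clock: 21.7
eef_pos: [0.4495, 0.2199, 0.0175]
eef_rot: [2.097, 2.339, 0.003]
wrist_force: [-1.3, -0.9, 8.8]
width: 0.0634
grasp_force: 20.0
```

```bash
python3 - <<'E'
from h import *
print(tool()[:2],read_state()["width"])
place(0)
E
```

```text
(array([0.44949436, 0.21993986, 0.01746264]), np.float64(6.25947600058605)) 0.06340726715565626
slot [0.547  0.0586]
wp [0.449 0.22  0.15 ] None  
   [[0.6,0.0,0.0,-0.88,-0.0],[0.6,0.0,0.0,-0.89,-0.0],[0.6,0.0,0.0,-0.88,-0.0],[0.6,0.0,0.0,-0.88,-0.0],[0.6,0.0,0.0,-0.89,-0.0]]
wp [0.547 0.059 0.15 ] -6.0  
   [[0.6,-0.81,0.38,0.0,0.03],[0.6,-0.81,0.4,0.0,0.03],[0.6,-0.79,0.43,0.0,0.03],[0.6,-0.77,0.45,0.0,0.03],[0.6,-0.76,0.48,0.0,0.03],[0.6,-0.75,0.5,0.0,0.03],[0.6,-0.73,0.52,0.0,0.02]]
wp [0.547 0.059 0.056] -6.0  
   [[0.6,0.0,0.0,0.78,0.0],[0.6,0.0,0.0,0.79,0.0],[0.6,0.0,0.0,0.78,0.0],[0.6,0.0,0.0,0.79,0.0]]
```

>>> apply_moves(series=[[[0.6,0,0,-0.88,0],[0.6,0,0,-0.89,0],[0.6,0,0,-0.88,0],[0.6,0,0,-0.88,0],[0.6,0,0,-0.89,0]]])

```text
clock: 22.12
eef_pos: [0.4487, 0.2193, 0.1505]
eef_rot: [2.097, 2.339, 0.0]
wrist_force: [0.2, 0.4, -0.5]
width: 0.0636
grasp_force: 20.0
```

>>> apply_moves(series=[[[0.6,-0.81,0.38,0,0.03],[0.6,-0.81,0.4,0,0.03],[0.6,-0.79,0.43,0,0.03],[0.6,-0.77,0.45,0,0.03],[0.6,-0.76,0.48,0,0.03],[0.6,-0.75,0.5,0,0.03],[0.6,-0.73,0.52,0,0.02],[0.6,0,0,0,0]]])

```text
clock: 22.78
eef_pos: [0.5485, 0.0525, 0.1497]
eef_rot: [2.335, 2.097, 0.001]
wrist_force: [0.1, -1.0, -1.1]
width: 0.0637
grasp_force: 20.0
```

```bash
python3 - <<'E'
from h import *
print(tool()[:2],read_state()["width"])
c=snap("wrist","w5.png",k=1.5)
s=slot(0);plan([(s[0],s[1],.085,YAW,.6),(s[0],s[1],.049,YAW,.6,3)])
E
```

```text
(array([0.54854341, 0.0524605 , 0.1497446 ]), np.float64(-6.153625487487654)) 0.06368540854755386
wp [0.547 0.059 0.085] -6.0  
   [[0.6,0.04,-0.01,0.72,-0.0],[0.6,0.04,-0.01,0.71,-0.0],[0.6,0.04,-0.0,0.72,-0.0]]
wp [0.547 0.059 0.049] -6.0  
   [[0.6,-0.0,-0.0,0.4,-0.0],[0.6,-0.0,-0.0,0.4,-0.0],[0.6,-0.0,-0.0,0.4,-0.0]]
```

View pics/w5.png

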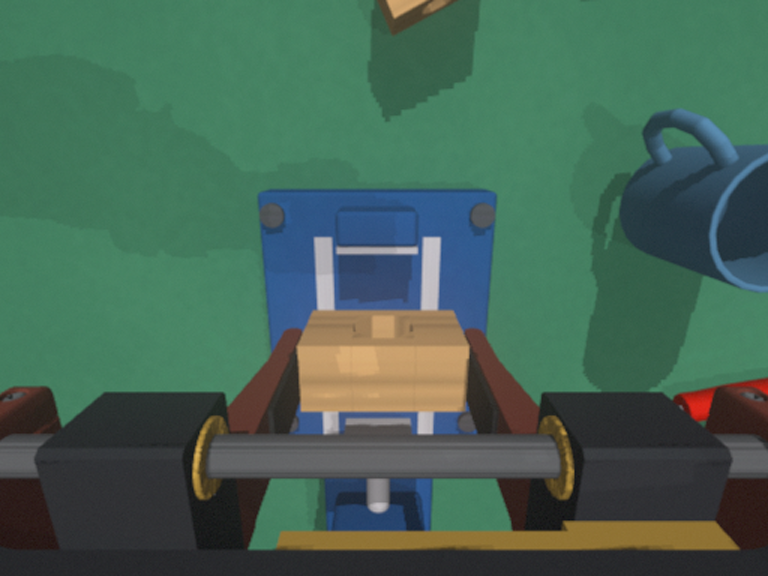

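The picture shows the plate held level. The fixed-jaw facing strip is at about (377,251) and the vise is square to the tool. I'll let the arm settle and re-measure the strip.

>>> apply_moves(series=[[[0.6,0,0,0,0],[0.6,0,0,0,0],[0.6,0,0,0,0]]])

```text
clock: 23.08
eef_pos: [0.5458, 0.0594, 0.1489]
eef_rot: [-2.327, -2.109, -0.0]
wrist_force: [-1.1, -0.7, -0.1]
width: 0.0637
grasp_force: 20.0
```

```bash
cat >> h.py <<'E'
def strip(c):
    hsv=cv2.cvtColor(c["frame"],cv2.COLOR_RGB2HSV)
    m=((hsv[...,1]<60)&(hsv[...,2]>130)).astype(np.uint8);n,l,st,ce=cv2.connectedComponentsWithStats(m)
    for i in range(1,n):
        x,y,w,h,A=st[i]
        if A>40 and w>3*h and 25<w<80:
            W=np.array([px2w(c,q,.06)[:2] for q in np.argwhere(l==i)[:,::-1]]);b=cv2.minAreaRect((W*1e4).astype(np.float32));print(st[i],np.array(b[0])/1e4,np.array(b[1])/10,b[2])
E
python3 - <<'E'
from h import *
print(tool()[:2])
c=camera("wrist");strip(c)
s=slot(0);plan([(s[0],s[1],.085,YAW,.6),(s[0],s[1],.049,YAW,.6,3)])
E
```

```text
(array([0.54583922, 0.05937516, 0.14886688]), np.float64(-5.620954053654194))
[229 172  54   6 294] [0.54903169 0.07671186] [ 4.75825195 49.08016357] 84.38836669921875
wp [0.547 0.059 0.085] -6.0  
   [[0.6,-0.01,0.01,0.71,0.0],[0.6,-0.0,0.02,0.71,0.0],[0.6,-0.01,0.01,0.71,0.01]]
wp [0.547 0.059 0.049] -6.0  
   [[0.6,0.0,0.0,0.4,-0.0],[0.6,0.0,0.0,0.4,-0.0],[0.6,0.0,0.0,0.4,-0.0]]
```

>>> apply_moves(series=[[[0.6,-0.01,0.01,0.71,0],[0.6,0,0.02,0.71,0],[0.6,-0.01,0.01,0.71,0.01],[0.6,0,0,0.4,0],[0.6,0,0,0.4,0],[0.6,0,0,0.4,0],[0.6,0,0,0,0],[0.6,0,0,0,0]]])

```text
clock: 23.8
eef_pos: [0.5475, 0.0573, 0.0489]
eef_rot: [-2.341, -2.095, 0.001]
wrist_force: [-0.2, 0.8, -1.3]
width: 0.0637
grasp_force: 20.0
```

>>> apply_moves(series=[[[0.6,0,0,0.06,0],[0.6,0,0,0,0],[0.6,0,0,0,0]]])

```text
clock: 24.05
eef_pos: [0.5477, 0.0574, 0.0476]
eef_rot: [2.341, 2.095, 0.001]
wrist_force: [0.8, -0.1, -0.7]
width: 0.0639
grasp_force: 20.0
```

>>> apply_moves(series=[[[0.6,0.04,0,0.05,0],[0.6,0,0,0,0],[0.6,0,0,0,0]]])

```text
clock: 24.3
eef_pos: [0.548, 0.058, 0.0467]
eef_rot: [2.341, 2.094, 0.001]
wrist_force: [-2.1, -1.5, 8.0]
width: 0.0637
grasp_force: 20.0
```

>>> apply_moves(series=[[[0.85,0,0,0,0],[0.85,0,0,0,0],[0.85,0,0,0,0],[0.85,0,0,-0.5,0],[1,0,0,-0.9,0],[1,0,0,-0.9,0],[1,0,0,-0.9,0],[1,0,0,-0.9,0]]])

```text
clock: 24.97
eef_pos: [0.5474, 0.0585, 0.1697]
eef_rot: [-2.341, -2.095, 0.001]
wrist_force: [0.5, 0.1, -0.9]
width: 0.0873
grasp_force: 0.0
```

```bash
python3 - <<'E'
from h import *
print(tool()[:2])
plan([(.575,.17,.22,5)])
E
```

```text
(array([0.54736019, 0.05848495, 0.169734  ]), np.float64(-6.343933182433756))
wp [0.575 0.17  0.22 ] 5  
   [[1,0.76,0.1,-0.34,-0.04],[1,0.75,0.13,-0.33,-0.04],[1,0.75,0.17,-0.34,-0.03],[1,0.74,0.19,-0.33,-0.04],[1,0.74,0.21,-0.34,-0.04]]
```

>>> apply_moves(series=[[[1,0.76,0.1,-0.34,-0.04],[1,0.75,0.13,-0.33,-0.04],[1,0.75,0.17,-0.34,-0.03],[1,0.74,0.19,-0.33,-0.04],[1,0.74,0.21,-0.34,-0.04],[1,0,0,0,0],[1,0,0,0,0],[1,0,0,0,0]]])

```text
clock: 25.63
eef_pos: [0.5748, 0.1692, 0.2186]
eef_rot: [2.122, 2.316, -0.002]
wrist_force: [1.0, 0.5, 0.2]
width: 0.088
grasp_force: 0.0
```

```bash
python3 - <<'E'
from h import *
print(tool()[:2])
c=camera("wrist");plates(c);print("on bed:");plates(c,.068)
plan([(.5984,.2297,.10,19.8),(.5984,.2297,.0165,19.8)])
E
```

```text
(array([0.57477864, 0.16922735, 0.2185585 ]), np.float64(5.001744165553275))
conf 0.86 at [229. 258.] HSV 16 112 198 ctr [0.548  0.0387] size [69.2 30.1] ang -6.5
conf 0.70 at [282. 120.] HSV 17 116 205 ctr [0.5984 0.2305] size [62.3 27.8] ang 20.0
conf 0.60 at [149.  23.] HSV 17 118 200 ctr [0.4418 0.326 ] size [62.5 27. ] ang -24.0
conf 0.58 at [299.  28.] HSV 17 117 199 ctr [0.6099 0.3364] size [62.6 27.1] ang -24.5
on bed:
conf 0.86 at [229. 258.] HSV 16 112 198 ctr [0.5498 0.0572] size [63.1 27.4] ang -6.5
conf 0.70 at [282. 120.] HSV 17 116 205 ctr [0.5958 0.2321] size [56.8 25.3] ang 20.0
conf 0.60 at [149.  23.] HSV 17 118 200 ctr [0.4529 0.3192] size [57.  24.6] ang -24.0
conf 0.58 at [299.  28.] HSV 17 117 199 ctr [0.6063 0.3287] size [57.1 24.7] ang -24.5
wp [0.598 0.23  0.1  ] 19.8  
   [[1,0.39,0.19,0.79,-0.05],[1,0.38,0.21,0.79,-0.05],[1,0.37,0.23,0.79,-0.05],[1,0.36,0.25,0.79,-0.05],[1,0.34,0.27,0.8,-0.05]]
wp [0.598 0.23  0.016] 19.8  
   [[1,0.0,0.0,0.93,0.0],[1,0.0,0.0,0.92,0.0],[1,0.0,0.0,0.93,0.0]]
```

>>> apply_moves(series=[[[1,0.39,0.19,0.79,-0.05],[1,0.38,0.21,0.79,-0.05],[1,0.37,0.23,0.79,-0.05],[1,0.36,0.25,0.79,-0.05],[1,0.34,0.27,0.8,-0.05],[1,0,0,0.3,0],[1,0,0,0.9,0],[1,0,0,0.8,0]]])

```text
clock: 26.45
eef_pos: [0.599, 0.2298, 0.0401]
eef_rot: [1.804, 2.571, 0.001]
wrist_force: [0.1, 0.1, -0.9]
width: 0.0876
grasp_force: 0.0
```

>>> apply_moves(series=[[[1,0,0,0.8,0],[1,0,0,0,0],[0.6,0,0,0,0],[0.6,0,0,0,0],[0.6,0,0,0,0],[0.6,0,0,0,0],[0.6,0,0,0,0],[0.6,0,0,0,0]]])

```text
clock: 27.12
eef_pos: [0.5993, 0.2312, 0.018]
eef_rot: [1.8, 2.573, 0.003]
wrist_force: [-1.6, -2.2, 7.1]
width: 0.0635
grasp_force: 20.0
```

```bash
python3 - <<'E'
from h import *
print(tool()[:2],read_state()["width"])
place(1)
E
```

```text
(array([0.59934305, 0.23120029, 0.01804168]), np.float64(20.041693710148962)) 0.0634562406418305
slot [0.5439 0.0292]
wp [0.599 0.231 0.15 ] None  
   [[0.6,0.0,0.0,-0.88,-0.0],[0.6,0.0,0.0,-0.88,-0.0],[0.6,0.0,0.0,-0.88,-0.0],[0.6,0.0,0.0,-0.88,-0.0],[0.6,0.0,0.0,-0.88,-0.0]]
wp [0.544 0.029 0.15 ] -6.0  
   [[0.6,-0.71,-0.51,0.0,0.05],[0.6,-0.74,-0.46,0.0,0.06],[0.6,-0.76,-0.42,0.0,0.05],[0.6,-0.79,-0.38,0.0,0.06],[0.6,-0.81,-0.33,0.0,0.05],[0.6,-0.82,-0.29,0.0,0.06],[0.6,-0.84,-0.23,0.0,0.05],[0.6,-0.85,-0.19,0.0,0.05]]
wp [0.544 0.029 0.056] -6.0  
   [[0.6,-0.0,-0.0,0.78,0.0],[0.6,-0.0,-0.0,0.79,0.0],[0.6,-0.0,-0.0,0.78,0.0],[0.6,-0.0,-0.0,0.78,0.0]]
```

>>> apply_moves(series=[[[0.6,0,0,-0.88,0],[0.6,0,0,-0.88,0],[0.6,0,0,-0.88,0],[0.6,0,0,-0.88,0],[0.6,0,0,-0.88,0]]])

```text
clock: 27.53
eef_pos: [0.5984, 0.231, 0.1502]
eef_rot: [1.801, 2.574, 0.001]
wrist_force: [1.2, -0.3, -0.9]
width: 0.0642
grasp_force: 20.0
```

>>> apply_moves(series=[[[0.6,-0.71,-0.51,0,0.05],[0.6,-0.74,-0.46,0,0.06],[0.6,-0.76,-0.42,0,0.05],[0.6,-0.79,-0.38,0,0.06],[0.6,-0.81,-0.33,0,0.05],[0.6,-0.82,-0.29,0,0.06],[0.6,-0.84,-0.23,0,0.05],[0.6,-0.85,-0.19,0,0.05]]])

```text
clock: 28.2
eef_pos: [0.5428, 0.0277, 0.1488]
eef_rot: [2.333, 2.104, 0.002]
wrist_force: [-0.3, 0.3, -0.0]
width: 0.0642
grasp_force: 20.0
```

>>> apply_moves(series=[[[0.6,0,0,0,0],[0.6,0,0,0,0],[0.6,0,0,0,0]]])

```text
clock: 28.45
eef_pos: [0.5434, 0.0293, 0.1485]
eef_rot: [-2.33, -2.107, -0.001]
wrist_force: [0.2, 0.9, -0.5]
width: 0.0639
grasp_force: 20.0
```

```bash
python3 - <<'E'
from h import *
print(tool()[:2])
c=camera("wrist");plates(c,.068);strip(c)
x,y=.5445,.0277
plan([(x,y,.085,YAW,.6),(x,y,.049,YAW,.6,2),(x,y,.0470,YAW,.6,1)])
E
```

```text
(array([0.54340518, 0.02927637, 0.14845427]), np.float64(-5.74373865738165))
conf 0.95 at [257. 164.] HSV 16 111 191 ctr [0.5494 0.0569] size [63.9 27. ] ang -5.7
conf 0.92 at [258. 240.] HSV 16 115 184 ctr [ 0.54   -0.0164] size [107.3  67.1] ang -5.8
[227 139  56   6 272] [0.54887373 0.07693519] [ 4.43000717 49.13088684] 84.26422119140625
[431 257  32   6 107] [ 0.73115347 -0.06182338] [31.2125      5.34308662] 1.5647169351577759
[230 279  48   2  86] [ 0.53352129 -0.06495116] [ 1.20715103 48.89814148] 84.22322082519531
wp [0.544 0.028 0.085] -6.0  
   [[0.6,-0.03,0.01,0.7,0.0],[0.6,-0.02,0.02,0.71,0.0],[0.6,-0.03,0.01,0.7,0.01]]
wp [0.544 0.028 0.049] -6.0  
   [[0.6,0.0,0.0,0.6,-0.0],[0.6,0.0,0.0,0.6,-0.0]]
wp [0.544 0.028 0.047] -6.0  
   [[0.6,0.0,0.0,0.06,-0.0]]
```

```bash
cat >> h.py <<'E'
def slot(i): return np.array([.5458,.0582])+(i+0.01*i)*np.array([-.003,-.02934])
E
python3 - <<'E'
from h import *
x,y=slot(1);print(x,y)
plan([(x,y,.085,YAW,.6),(x,y,.049,YAW,.6,2),(x,y,.0470,YAW,.6,1)])
E
```

```text
0.54277 0.0285666
wp [0.543 0.029 0.085] -6.0  
   [[0.6,-0.02,-0.01,0.7,0.0],[0.6,-0.02,-0.0,0.71,0.0],[0.6,-0.01,-0.01,0.7,0.01]]
wp [0.543 0.029 0.049] -6.0  
   [[0.6,-0.0,0.0,0.6,-0.0],[0.6,-0.0,0.0,0.6,-0.0]]
wp [0.543 0.029 0.047] -6.0  
   [[0.6,-0.0,0.0,0.06,-0.0]]
```

>>> apply_moves(series=[[[0.6,-0.02,-0.01,0.7,0],[0.6,-0.02,0,0.71,0],[0.6,-0.01,-0.01,0.7,0.01],[0.6,0,0,0.6,0],[0.6,0,0,0.6,0],[0.6,0,0,0,0],[0.6,0,0,0.06,0],[0.6,0,0,0,0]]])

```text
clock: 29.22
eef_pos: [0.5425, 0.0283, 0.0471]
eef_rot: [-2.34, -2.096, 0.001]
wrist_force: [0.0, 0.7, -1.0]
width: 0.0635
grasp_force: 20.0
```

>>> apply_moves(series=[[[0.6,0,0,0.03,0],[0.6,0,0,0,0],[0.6,0,0,0,0]]])

```text
clock: 29.47
eef_pos: [0.5427, 0.0279, 0.0468]
eef_rot: [2.34, 2.095, 0.001]
wrist_force: [0.2, 0.2, 0.1]
width: 0.0636
grasp_force: 20.0
```

>>> apply_moves(series=[[[0.9,0,0,0,0],[0.9,0,0,0,0],[0.9,0,0,0,0],[1,0,0,-0.5,0],[1,0,0,-0.7,0],[1,0.5,0,0,0],[1,0.5,0,0,0],[1,0,0,0,0]]])

```text
clock: 30.13
eef_pos: [0.5462, 0.0608, 0.0826]
eef_rot: [-2.337, -2.098, -0.003]
wrist_force: [0.9, 1.0, -1.0]
width: 0.088
grasp_force: 0.0
```

>>> apply_moves(series=[[[1,0,0,0,0],[1,0,0,0,0]]])

```text
clock: 30.3
eef_pos: [0.5455, 0.0568, 0.0821]
eef_rot: [2.341, 2.095, -0.001]
wrist_force: [-0.9, 0.7, 0.4]
width: 0.0875
grasp_force: 0.0
```

```bash
python3 - <<'E'
from h import *
print(tool()[:2])
x,y=slot(0);plan([(x,y,.05,YAW,1,2)])
E
```

```text
(array([0.54549758, 0.05675234, 0.0820936 ]), np.float64(-6.353012353373835))
wp [0.546 0.058 0.05 ] -6.0  
   [[1,0.02,0.0,0.53,-0.0],[1,0.03,0.0,0.54,-0.01]]
```

>>> apply_moves(series=[[[1,0.02,0,0.53,0],[1,0.03,0,0.54,-0.01],[1,0,0,0,0],[0.65,0,0,0,0],[0.65,0,0,0,0],[0.65,0,0,0,0],[0.65,0,0,0,0],[0.65,0,0,0,0]]], squeeze=10)

```text
clock: 30.97
eef_pos: [0.5466, 0.0589, 0.0509]
eef_rot: [2.33, 2.107, 0.002]
wrist_force: [-0.2, -0.7, 2.8]
width: 0.0642
grasp_force: 10.0
```

>>> apply_moves(series=[[[0.65,0,0,0,0],[0.65,0,0,0,0],[0.9,0,0,0,0],[0.9,0,0,0,0],[0.9,0,0,0,0],[1,0,0,-0.5,0],[1,0,0,-0.9,0],[1,0,0,-0.9,0]]])

```text
clock: 31.63
eef_pos: [0.5449, 0.0588, 0.119]
eef_rot: [-2.329, -2.107, 0.004]
wrist_force: [0.5, 0.1, 0.4]
width: 0.088
grasp_force: 0.0
```

```bash
python3 - <<'E'
from h import *
print(tool()[:2])
plan([(.46,.27,.22,-24)])
E
```

```text
(array([0.54493622, 0.05879667, 0.11902439]), np.float64(-5.7494939963597105))
wp [0.46 0.27 0.22] -24  
   [[1,0.75,-0.39,-0.37,0.03],[1,0.73,-0.42,-0.38,0.04],[1,0.72,-0.44,-0.37,0.03],[1,0.7,-0.47,-0.38,0.04],[1,0.68,-0.49,-0.37,0.03],[1,0.67,-0.52,-0.37,0.03],[1,0.65,-0.54,-0.38,0.04],[1,0.62,-0.56,-0.37,0.03]]
   [[1,0.61,-0.59,-0.38,0.03]]
```

>>> apply_moves(series=[[[1,0.75,-0.39,-0.37,0.03],[1,0.73,-0.42,-0.38,0.04],[1,0.72,-0.44,-0.37,0.03],[1,0.7,-0.47,-0.38,0.04],[1,0.68,-0.49,-0.37,0.03],[1,0.67,-0.52,-0.37,0.03],[1,0.65,-0.54,-0.38,0.04],[1,0.62,-0.56,-0.37,0.03]]])

```text
clock: 32.3
eef_pos: [0.4696, 0.2478, 0.2093]
eef_rot: [-2.605, -1.755, 0.0]
wrist_force: [0.1, 0.6, -0.5]
width: 0.0876
grasp_force: 0.0
```

>>> apply_moves(series=[[[1,0.61,-0.59,-0.38,0.03],[1,0,0,0,0],[1,0,0,0,0],[1,0,0,0,0]]])

```text
clock: 32.63
eef_pos: [0.4609, 0.2695, 0.2199]
eef_rot: [2.63, 1.717, -0.001]
wrist_force: [0.0, -0.4, 0.1]
width: 0.0878
grasp_force: 0.0
```

```bash
python3 - <<'E'
from h import *
print(tool()[:2])
c=camera("wrist");plates(c)
plan([(.4418,.326,.10,-24),(.4418,.326,.0165,-24)])
E
```

```text
(array([0.46088137, 0.26950972, 0.2198836 ]), np.float64(-23.721806667692817))
conf 0.85 at [347.  68.] HSV 17 117 200 ctr [0.6097 0.3365] size [62.7 27.2] ang -23.7
conf 0.85 at [286.  10.] HSV 2 208 200 ctr [0.5674 0.4158] size [32.4 18.8] ang -23.7
conf 0.74 at [367. 250.] HSV 107 167 137 ctr [0.5409 0.0217] size [189.3 152.4] ang 83.9
conf 0.66 at [220. 133.] HSV 17 116 197 ctr [0.4418 0.327 ] size [61.9 26.4] ang -23.7
conf 0.43 at [393. 273.] HSV 16 109 155 ctr [0.5816 0.0524] size [8.9 4.2] ang 74.6
wp [0.442 0.326 0.1  ] -24  
   [[1,0.3,-0.27,0.8,0.0],[1,0.29,-0.27,0.8,0.0],[1,0.3,-0.28,0.8,0.0],[1,0.3,-0.27,0.79,0.0],[1,0.29,-0.27,0.8,0.0]]
wp [0.442 0.326 0.016] -24  
   [[1,0.0,-0.0,0.93,0.0],[1,0.0,-0.0,0.93,0.0],[1,0.0,-0.0,0.93,0.0]]
```

>>> apply_moves(series=[[[1,0.31,-0.27,0.8,0],[1,0.31,-0.27,0.8,0],[1,0.31,-0.28,0.8,0],[1,0.3,-0.27,0.79,0],[1,0.29,-0.27,0.8,0],[1,0,0,0.3,0],[1,0,0,0.9,0],[1,0,0,0.8,0]]])

```text
clock: 33.4
eef_pos: [0.4431, 0.3273, 0.0402]
eef_rot: [2.632, 1.715, 0.002]
wrist_force: [0.3, 1.2, -0.2]
width: 0.0879
grasp_force: 0.0
```

>>> apply_moves(series=[[[1,0,0,0.79,0],[1,0,0,0,0],[0.6,0,0,0,0],[0.6,0,0,0,0],[0.6,0,0,0,0],[0.6,0,0,0,0],[0.6,0,0,0,0],[0.6,0,0,0,0]]], squeeze=20)

```text
clock: 34.07
eef_pos: [0.4427, 0.329, 0.0184]
eef_rot: [-2.63, -1.717, -0.004]
wrist_force: [-0.4, -0.3, 7.4]
width: 0.0638
grasp_force: 20.0
```

```bash
python3 - <<'E'
from h import *
print(tool()[:2],read_state()["width"])
place(2)
E
```

```text
(array([0.44274772, 0.32897172, 0.01835905]), np.float64(-23.744843611994355)) 0.06377986837158313
slot [ 0.5397 -0.0011]
wp [0.443 0.329 0.15 ] None  
   [[0.6,0.0,0.0,-0.88,-0.0],[0.6,0.0,0.0,-0.88,-0.0],[0.6,0.0,0.0,-0.87,-0.0],[0.6,0.0,0.0,-0.88,-0.0],[0.6,0.0,0.0,-0.88,-0.0]]
wp [ 0.54  -0.001  0.15 ] -6.0  
   [[0.6,-0.67,0.57,0.0,-0.02],[0.6,-0.69,0.55,0.0,-0.03],[0.6,-0.7,0.53,0.0,-0.02],[0.6,-0.72,0.52,0.0,-0.02],[0.6,-0.72,0.5,0.0,-0.02],[0.6,-0.74,0.49,0.0,-0.03],[0.6,-0.75,0.47,0.0,-0.02],[0.6,-0.76,0.44,0.0,-0.02]]
   [[0.6,-0.77,0.44,0.0,-0.02],[0.6,-0.78,0.41,0.0,-0.03],[0.6,-0.79,0.39,0.0,-0.02],[0.6,-0.8,0.38,0.0,-0.02],[0.6,-0.8,0.35,0.0,-0.03]]
wp [ 0.54  -0.001  0.056] -6.0  
   [[0.6,-0.0,0.0,0.78,0.0],[0.6,-0.0,0.0,0.79,0.0],[0.6,-0.0,0.0,0.78,0.0],[0.6,-0.0,0.0,0.79,0.0]]
```

>>> apply_moves(series=[[[0.6,0,0,-0.88,0],[0.6,0,0,-0.88,0],[0.6,0,0,-0.87,0],[0.6,0,0,-0.88,0],[0.6,0,0,-0.88,0]]])

```text
clock: 34.48
eef_pos: [0.4418, 0.3283, 0.1504]
eef_rot: [-2.631, -1.717, -0.001]
wrist_force: [0.2, -0.3, -1.7]
width: 0.064
grasp_force: 20.0
```

>>> apply_moves(series=[[[0.6,-0.67,0.57,0,-0.02],[0.6,-0.69,0.55,0,-0.03],[0.6,-0.7,0.53,0,-0.02],[0.6,-0.72,0.52,0,-0.02],[0.6,-0.72,0.5,0,-0.02],[0.6,-0.74,0.49,0,-0.03],[0.6,-0.75,0.47,0,-0.02],[0.6,-0.76,0.44,0,-0.02]]])

```text
clock: 35.15
eef_pos: [0.5018, 0.1241, 0.1492]
eef_rot: [-2.456, -1.959, -0.002]
wrist_force: [-0.0, -0.3, -0.6]
width: 0.064
grasp_force: 20.0
```

>>> apply_moves(series=[[[0.6,-0.77,0.44,0,-0.02],[0.6,-0.78,0.41,0,-0.03],[0.6,-0.79,0.39,0,-0.02],[0.6,-0.8,0.38,0,-0.02],[0.6,-0.8,0.35,0,-0.03],[0.6,0,0,0,0],[0.6,0,0,0,0],[0.6,0,0,0,0]]])

```text
clock: 35.82
eef_pos: [0.5386, -0.001, 0.1488]
eef_rot: [-2.33, -2.106, -0.001]
wrist_force: [-0.4, 0.5, -1.1]
width: 0.0639
grasp_force: 20.0
```

```bash
python3 - <<'E'
from h import *
print(tool()[:2])
c=camera("wrist");plates(c,.068);strip(c)
x,y=slot(2)
plan([(x,y,.085,YAW,.6),(x,y,.049,YAW,.6,2),(x,y,.0475,YAW,.6,1)])
E
```

```text
(array([ 0.53864129, -0.0010139 ,  0.14875629]), np.float64(-5.769069938419145))
conf 0.93 at [253. 242.] HSV 16 116 183 ctr [ 0.5347 -0.0511] size [107.5  67.8] ang -5.8
conf 0.92 at [258. 131.] HSV 16 112 195 ctr [0.5477 0.0569] size [63.8 26.8] ang -5.7
conf 0.61 at [259. 162.] HSV 16 113 193 ctr [0.5444 0.027 ] size [64.5 28. ] ang -5.8
[228 104  58   6 295] [0.54881719 0.07624376] [ 4.13094139 49.16698303] 84.25321960449219
wp [ 0.54  -0.001  0.085] -6.0  
   [[0.6,-0.01,0.01,0.71,0.0],[0.6,-0.01,0.02,0.7,0.0],[0.6,-0.01,0.01,0.71,0.01]]
wp [ 0.54  -0.001  0.049] -6.0  
   [[0.6,0.0,0.0,0.6,-0.0],[0.6,0.0,0.0,0.6,-0.0]]
wp [ 0.54  -0.001  0.048] -6.0  
   [[0.6,0.0,0.0,0.05,-0.0]]
```

>>> apply_moves(series=[[[0.6,-0.02,0.01,0.71,0],[0.6,-0.01,0.02,0.7,0],[0.6,-0.01,0.01,0.71,0.01],[0.6,0,0,0.6,0],[0.6,0,0,0.6,0],[0.6,0,0,0,0],[0.6,0,0,0.06,0],[0.6,0,0,0,0]]])

```text
clock: 36.58
eef_pos: [0.5398, -0.0021, 0.0473]
eef_rot: [-2.339, -2.096, 0.0]
wrist_force: [-0.4, -0.2, -0.4]
width: 0.0643
grasp_force: 20.0
```

>>> apply_moves(series=[[[0.6,0,0,0.02,0],[0.6,0,0,0,0],[0.6,0,0,0,0]]])

```text
clock: 36.83
eef_pos: [0.5401, -0.0026, 0.0471]
eef_rot: [2.341, 2.095, 0.001]
wrist_force: [0.7, -0.3, -0.4]
width: 0.0637
grasp_force: 20.0
```

>>> apply_moves(series=[[[0.9,0,0,0,0],[0.9,0,0,0,0],[0.9,0,0,0,0],[1,0,0,-0.5,0],[1,0,0,-0.9,0],[1,0,0,-0.9,0],[1,0,0,-0.9,0],[1,0,0,0,0]]])

```text
clock: 37.5
eef_pos: [0.5426, -0.0033, 0.1472]
eef_rot: [2.339, 2.092, 0.009]
wrist_force: [1.4, -0.2, 0.6]
width: 0.0877
grasp_force: 0.0
```

```bash
python3 - <<'E'
from h import *
print(tool()[:2])
plan([(.59,.27,.22,-24)])
E
```

```text
(array([ 0.54263438, -0.00330689,  0.14721794]), np.float64(-6.3910484879477485))
wp [0.59 0.27 0.22] -24  
   [[1,0.84,0.05,-0.22,0.03],[1,0.84,0.02,-0.22,0.02],[1,0.84,0.01,-0.22,0.03],[1,0.84,-0.02,-0.22,0.03],[1,0.84,-0.05,-0.22,0.02],[1,0.84,-0.06,-0.22,0.03],[1,0.83,-0.09,-0.22,0.03],[1,0.84,-0.12,-0.22,0.02]]
   [[1,0.83,-0.13,-0.22,0.03],[1,0.82,-0.16,-0.23,0.03],[1,0.82,-0.18,-0.22,0.02]]
```

>>> apply_moves(series=[[[1,0.84,0.05,-0.22,0.03],[1,0.84,0.02,-0.22,0.02],[1,0.84,0.01,-0.22,0.03],[1,0.84,-0.02,-0.22,0.03],[1,0.84,-0.05,-0.22,0.02],[1,0.84,-0.06,-0.22,0.03],[1,0.83,-0.09,-0.22,0.03],[1,0.84,-0.12,-0.22,0.02]]])

```text
clock: 38.17
eef_pos: [0.574, 0.1973, 0.1952]
eef_rot: [-2.558, -1.823, 0.001]
wrist_force: [0.2, -0.4, -0.2]
width: 0.0877
grasp_force: 0.0
```

>>> apply_moves(series=[[[1,0.83,-0.13,-0.22,0.03],[1,0.82,-0.16,-0.23,0.03],[1,0.82,-0.18,-0.22,0.02],[1,0,0,0,0],[1,0,0,0,0],[1,0,0,0,0]]])

```text
clock: 38.67
eef_pos: [0.587, 0.2695, 0.2147]
eef_rot: [2.631, 1.716, -0.002]
wrist_force: [1.2, -0.4, 0.1]
width: 0.0878
grasp_force: 0.0
```

```bash
python3 - <<'E'
from h import *
print(tool()[:2])
c=camera("wrist");plates(c)
plan([(.6098,.3372,.10,-24),(.6098,.3372,.0165,-24)])
E
```

```text
(array([0.58695138, 0.26949536, 0.21474331]), np.float64(-23.751718528044716))
conf 0.90 at [247. 113.] HSV 17 116 198 ctr [0.6099 0.337 ] size [62.6 27.1] ang -25.5
conf 0.76 at [314. 350.] HSV 17 118 167 ctr [ 0.5596 -0.0296] size [18.8  7.9] ang -23.8
conf 0.70 at [286. 331.] HSV 17 118 197 ctr [0.5412 0.0283] size [68.3 30.3] ang -10.5
conf 0.69 at [298. 288.] HSV 107 162 129 ctr [0.5457 0.0349] size [163.3 152.9] ang 83.7
conf 0.63 at [272.  10.] HSV 28 240 172 ctr [0.6747 0.4233] size [36.8 16.7] ang -23.7
conf 0.62 at [176.  41.] HSV 2 212 199 ctr [0.5678 0.4407] size [63.2 27.7] ang -82.1
wp [0.61  0.337 0.1  ] -24  
   [[1,0.48,-0.05,0.77,0.0],[1,0.48,-0.04,0.76,0.0],[1,0.48,-0.05,0.77,0.0],[1,0.47,-0.04,0.77,0.0],[1,0.48,-0.05,0.77,0.0]]
wp [0.61  0.337 0.016] -24  
   [[1,0.0,-0.0,0.93,0.0],[1,0.0,-0.0,0.92,0.0],[1,0.0,-0.0,0.93,0.0]]
```

>>> apply_moves(series=[[[1,0.48,-0.05,0.77,0],[1,0.48,-0.04,0.76,0],[1,0.48,-0.05,0.77,0],[1,0.47,-0.04,0.77,0.01],[1,0.48,-0.05,0.77,0],[1,0,0,0.3,0],[1,0,0,0.9,0],[1,0,0,0.8,0]]])

```text
clock: 39.43
eef_pos: [0.6106, 0.3373, 0.0402]
eef_rot: [2.64, 1.701, 0.002]
wrist_force: [-0.1, -0.3, -0.9]
width: 0.0879
grasp_force: 0.0
```

>>> apply_moves(series=[[[1,0,0,0.79,0],[1,0,0,0,0],[0.6,0,0,0,0],[0.6,0,0,0,0],[0.6,0,0,0,0],[0.6,0,0,0,0],[0.6,0,0,0,0],[0.6,0,0,0,0]]], squeeze=20)

```text
clock: 40.1
eef_pos: [0.6108, 0.3392, 0.0185]
eef_rot: [-2.64, -1.703, -0.004]
wrist_force: [-2.1, -1.1, 6.4]
width: 0.0635
grasp_force: 20.0
```

```bash
python3 - <<'E'
from h import *
print(tool()[:2],read_state()["width"])
place(3)
E
```

```text
(array([0.61079931, 0.33916324, 0.01852777]), np.float64(-24.341524125925556)) 0.06354940697751377
slot [ 0.5367 -0.0307]
wp [0.611 0.339 0.15 ] None  
   [[0.6,0.0,0.0,-0.88,-0.0],[0.6,0.0,0.0,-0.87,-0.0],[0.6,0.0,0.0,-0.88,-0.0],[0.6,0.0,0.0,-0.88,-0.0],[0.6,0.0,0.0,-0.87,-0.0]]
wp [ 0.537 -0.031  0.15 ] -6.0  
   [[0.6,-0.88,0.2,-0.0,-0.02],[0.6,-0.87,0.19,-0.0,-0.02],[0.6,-0.89,0.16,-0.0,-0.03],[0.6,-0.88,0.14,-0.0,-0.02],[0.6,-0.89,0.12,-0.0,-0.02],[0.6,-0.9,0.1,-0.0,-0.02],[0.6,-0.89,0.08,-0.0,-0.02],[0.6,-0.9,0.06,-0.0,-0.02]]
   [[0.6,-0.89,0.05,-0.0,-0.03],[0.6,-0.9,0.01,-0.0,-0.02],[0.6,-0.9,-0.0,-0.0,-0.02],[0.6,-0.9,-0.02,-0.0,-0.02],[0.6,-0.9,-0.04,-0.0,-0.02],[0.6,-0.89,-0.06,-0.0,-0.03]]
wp [ 0.537 -0.031  0.056] -6.0  
   [[0.6,-0.0,-0.0,0.78,0.0],[0.6,-0.0,-0.0,0.79,0.0],[0.6,-0.0,-0.0,0.78,0.0],[0.6,-0.0,-0.0,0.78,0.0]]
```

>>> apply_moves(series=[[[0.6,0,0,-0.88,0],[0.6,0,0,-0.87,0],[0.6,0,0,-0.88,0],[0.6,0,0,-0.88,0],[0.6,0,0,-0.87,0]]])

```text
clock: 40.52
eef_pos: [0.6098, 0.3387, 0.1498]
eef_rot: [-2.64, -1.703, -0.001]
wrist_force: [0.8, 0.2, -1.4]
width: 0.0638
grasp_force: 20.0
```

>>> apply_moves(series=[[[0.6,-0.88,0.2,0,-0.02],[0.6,-0.87,0.19,0,-0.02],[0.6,-0.89,0.16,0,-0.03],[0.6,-0.88,0.14,0,-0.02],[0.6,-0.89,0.12,0,-0.02],[0.6,-0.9,0.1,0,-0.02],[0.6,-0.89,0.08,0,-0.02],[0.6,-0.9,0.06,0,-0.02]]])

```text
clock: 41.18
eef_pos: [0.5671, 0.1262, 0.1486]
eef_rot: [-2.477, -1.933, -0.002]
wrist_force: [0.6, 1.0, -0.6]
width: 0.064
grasp_force: 20.0
```

>>> apply_moves(series=[[[0.6,-0.89,0.05,0,-0.03],[0.6,-0.9,0.01,0,-0.02],[0.6,-0.9,0,0,-0.02],[0.6,-0.9,-0.02,0,-0.02],[0.6,-0.9,-0.04,0,-0.02],[0.6,-0.89,-0.06,0,-0.03],[0.6,0,0,0,0],[0.6,0,0,0,0]]])

```text
clock: 41.85
eef_pos: [0.5356, -0.0328, 0.1487]
eef_rot: [2.333, 2.103, 0.002]
wrist_force: [-0.3, 0.3, -1.5]
width: 0.0639
grasp_force: 20.0
```

>>> apply_moves(series=[[[0.6,0,0,0,0],[0.6,0,0,0,0]]])

```text
clock: 42.02
eef_pos: [0.5361, -0.0297, 0.1481]
eef_rot: [-2.328, -2.109, -0.001]
wrist_force: [-0.2, -1.1, -1.4]
width: 0.0637
grasp_force: 20.0
```

```bash
python3 - <<'E'
from h import *
print(tool()[:2],read_state()["width"])
c=camera("wrist");plates(c,.068);strip(c)
x,y=.5366,-.0325
plan([(x,y,.085,YAW,.6),(x,y,.049,YAW,.6,2),(x,y,.0475,YAW,.6,1)])
E
```

```text
(array([ 0.53611646, -0.02971025,  0.14807434]), np.float64(-5.661524507128927)) 0.06371932160407702
conf 0.94 at [258. 128.] HSV 16 114 190 ctr [0.5445 0.0287] size [64.8 27.9] ang -9.0
conf 0.70 at [259.  96.] HSV 16 114 203 ctr [0.5477 0.0568] size [63.9 27.3] ang -5.6
conf 0.64 at [257. 166.] HSV 16 114 186 ctr [ 0.5412 -0.0055] size [63.3 27.2] ang -5.7
conf 0.61 at [254. 244.] HSV 17 116 177 ctr [ 0.5323 -0.0795] size [107.   67.6] ang -5.7
conf 0.33 at [261. 344.] HSV 135 9 80 ctr [ 0.5579 -0.2075] size [47.6 19.4] ang -5.7
[227  67  60   7 322] [0.54902187 0.07651782] [ 4.11116409 49.01174011] 83.34131622314453
wp [ 0.537 -0.032  0.085] -6.0  
   [[0.6,-0.03,0.01,0.7,0.0],[0.6,-0.03,0.01,0.7,0.0],[0.6,-0.03,0.01,0.7,0.01]]
wp [ 0.537 -0.032  0.049] -6.0  
   [[0.6,0.0,-0.0,0.6,-0.0],[0.6,0.0,-0.0,0.6,-0.0]]
wp [ 0.537 -0.032  0.048] -6.0  
   [[0.6,0.0,-0.0,0.05,-0.0]]
```

>>> apply_moves(series=[[[0.6,-0.05,0.01,0.7,0],[0.6,-0.05,0,0.7,0],[0.6,-0.05,0.01,0.7,0.01],[0.6,0,0,0,0],[0.6,0,0,0.6,0],[0.6,0,0,0.6,0],[0.6,0,0,0,0],[0.6,0,0,0.06,0]]])

```text
clock: 42.78
eef_pos: [0.5362, -0.0352, 0.0477]
eef_rot: [-2.34, -2.096, 0.001]
wrist_force: [-0.0, -0.5, 0.3]
width: 0.0641
grasp_force: 20.0
```

>>> apply_moves(series=[[[0.6,0,0,0.02,0],[0.6,0,0,0,0],[0.6,0,0,0,0]]])

```text
clock: 43.03
eef_pos: [0.5362, -0.0354, 0.0473]
eef_rot: [2.34, 2.095, 0.001]
wrist_force: [-1.2, 0.4, -1.5]
width: 0.0636
grasp_force: 20.0
```

>>> apply_moves(series=[[[0.9,0,0,0,0],[0.9,0,0,0,0],[0.9,0,0,0,0],[1,0,0,-0.5,0],[1,0,0,-0.9,0],[1,0,0,-0.9,0],[1,0,0,-0.9,0],[1,0,0,-0.9,0]]])

```text
clock: 43.7
eef_pos: [0.5357, -0.0358, 0.1708]
eef_rot: [-2.341, -2.095, 0.0]
wrist_force: [0.8, 0.3, 0.1]
width: 0.088
grasp_force: 0.0
```

>>> apply_moves(series=[[[1,0,0,-0.9,0],[1,0,0,-0.9,0],[1,0,0,0,0],[1,0,0,0,0]]])

```text
clock: 44.03
eef_pos: [0.5367, -0.0356, 0.2249]
eef_rot: [2.34, 2.094, 0.005]
wrist_force: [-0.7, -1.1, -0.1]
width: 0.0882
grasp_force: 0.0
```

```bash
python3 - <<'E'
from h import *
print(tool()[:2],read_state()["width"])
c=snap("wrist","w6.png",k=1.5);plates(c,.068);strip(c)
for r in finder.place_of("knob_grip","wrist")[:2]: print(r["conf"],r["at"],px2w(c,r["at"],.125))
x,y=.5711,-.1898
plan([(x,y,.185,YAW,1),(x,y,.11,YAW,1)])
E
```

```text
(array([ 0.53673343, -0.0355724 ,  0.22494216]), np.float64(-6.338696059837587)) 0.08820185182604118
conf 0.89 at [254.  91.] HSV 16 113 206 ctr [0.5485 0.057 ] size [64.9 26.5] ang -6.3
conf 0.87 at [254. 145.] HSV 16 114 199 ctr [ 0.5413 -0.0059] size [63.2 26.4] ang -6.3
conf 0.76 at [254. 118.] HSV 16 114 204 ctr [0.5446 0.0279] size [63.3 25.9] ang -6.3
conf 0.70 at [254. 174.] HSV 16 113 201 ctr [ 0.5379 -0.0382] size [64.1 26.8] ang -6.4
[230  71  47   4 187] [0.54861533 0.07654881] [ 3.02392902 50.01332703] 83.70355224609375
[361 185  72  17 319] [ 0.70852393 -0.07908694] [86.85527954  6.79804306] 4.342195510864258
[234 195  41   4 151] [ 0.53389414 -0.0646568 ] [ 3.9033577  49.42145386] 83.60638427734375
0.77 [299.4, 315.9] [ 0.57174777 -0.19123679  0.125     ]
wp [ 0.571 -0.19   0.185] -6.0  
   [[1,-0.83,0.29,0.21,-0.0],[1,-0.83,0.3,0.21,-0.0],[1,-0.83,0.29,0.2,-0.0],[1,-0.83,0.29,0.21,-0.0],[1,-0.83,0.29,0.21,-0.0],[1,-0.83,0.3,0.21,-0.01]]
wp [ 0.571 -0.19   0.11 ] -6.0  
   [[1,-0.0,-0.0,0.83,0.0],[1,-0.0,-0.0,0.84,0.0],[1,-0.0,-0.0,0.83,0.0]]
```

View pics/w6.png

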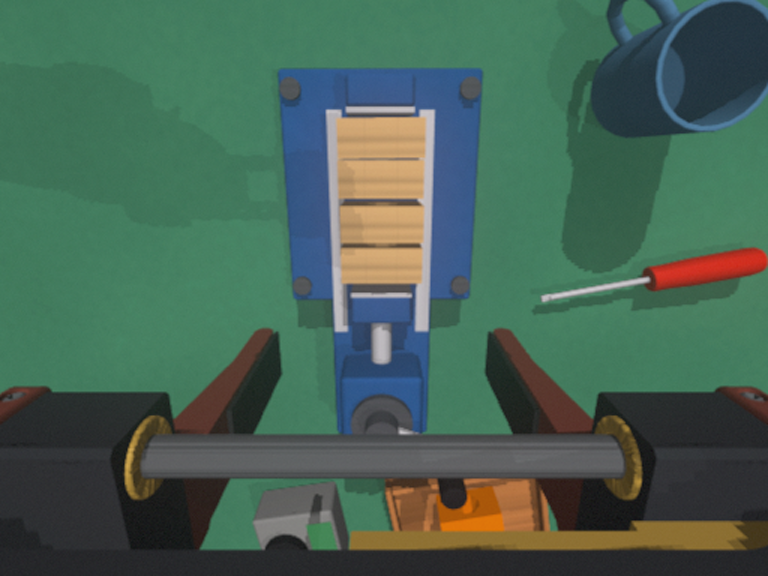

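The picture shows the four plates in line between the facings, with their ends even and centred, and the knob at picture (455,490). Next I'll take the knob.

>>> apply_moves(series=[[[1,-0.83,0.29,0.21,0],[1,-0.83,0.3,0.21,0],[1,-0.83,0.29,0.2,0],[1,-0.83,0.29,0.21,0],[1,-0.83,0.29,0.21,0],[1,-0.83,0.3,0.21,0],[1,0,0,0,0],[1,0,0,0.3,0]]])

```text
clock: 44.85
eef_pos: [0.5715, -0.192, 0.1763]
eef_rot: [2.345, 2.091, -0.002]
wrist_force: [0.5, 0.7, -0.8]
width: 0.0878
grasp_force: 0.0
```

>>> apply_moves(series=[[[1,0,0,0.7,0],[1,0,0,0.8,0],[0.5,0,0,0.7,0],[0.1,0,0,0,0],[0.1,0,0,0,0],[0.1,0,0,0,0],[0.1,0,0,0,0],[0.1,0,0,0,0]]], squeeze=20)

```text
clock: 45.52
eef_pos: [0.5727, -0.1899, 0.1123]
eef_rot: [2.34, 2.095, 0.002]
wrist_force: [0.6, 0.5, -0.1]
width: 0.0509
grasp_force: 0.0
```

>>> apply_moves(series=[[[0.1,0,0,0,0],[0.1,0,0,0,0],[0.1,0,0,0,0],[0.1,0,0,0,0],[0.1,0,0,0,0],[0.1,0,0,0,0],[0.1,0,0,0,0]]])

```text
clock: 46.1
eef_pos: [0.5712, -0.1898, 0.1111]
eef_rot: [-2.34, -2.094, 0.001]
wrist_force: [-4.2, 1.3, 5.6]
width: 0.0194
grasp_force: 20.0
```

```bash
python3 - <<'E'
from h import *
s=read_state();p,a,_=tool();print(p,a,s["width"],s["wrist_force"])
ax=np.array([.5216,-.1656]);d=p[:2]-ax;print(np.linalg.norm(d),np.degrees(np.arctan2(d[1],d[0])))
crank(ax,-225,15)
E
```

```text
[ 0.57124915 -0.18981778  0.11109469] -6.356101980286131 0.01941968803781089 [-4.20245428  1.26487518  5.6273684 ]
0.05524073647248502 -26.00212200136341
th0 -26.00212200136341 r 0.05524073647248502
   [[0.1,-0.42,-0.23,0,0],[0.1,-0.36,-0.32,0,0],[0.1,-0.26,-0.4,0,0],[0.1,-0.14,-0.45,0,0],[0.1,-0.03,-0.48,0,0],[0.1,0.1,-0.47,0,0],[0.1,0.22,-0.43,0,0],[0.1,0.32,-0.35,0,0]]
   [[0.1,0.4,-0.26,0,0],[0.1,0.46,-0.15,0,0],[0.1,0.48,-0.02,0,0],[0.1,0.47,0.1,0,0],[0.1,0.42,0.22,0,0],[0.1,0.36,0.32,0,0],[0.1,0.26,0.4,0,0]]
```

>>> apply_moves(series=[[[0.1,-0.42,-0.23,0,0],[0.1,-0.36,-0.32,0,0],[0.1,-0.26,-0.4,0,0],[0.1,-0.14,-0.45,0,0],[0.1,-0.03,-0.48,0,0],[0.1,0.1,-0.47,0,0],[0.1,0.22,-0.43,0,0],[0.1,0.32,-0.35,0,0]]])

```text
clock: 46.77
eef_pos: [0.4783, -0.1991, 0.1114]
eef_rot: [2.337, 2.088, 0.001]
wrist_force: [8.2, -6.7, -9.9]
width: 0.02
grasp_force: 20.0
```

>>> apply_moves(series=[[[0.1,0.4,-0.26,0,0],[0.1,0.46,-0.15,0,0],[0.1,0.48,-0.02,0,0],[0.1,0.47,0.1,0,0],[0.1,0.42,0.22,0,0],[0.1,0.36,0.32,0,0],[0.1,0.26,0.4,0,0],[0.1,0,0,0,0]]])

```text
clock: 47.43
eef_pos: [0.5056, -0.1129, 0.1111]
eef_rot: [2.339, 2.096, -0.0]
wrist_force: [0.6, 1.8, 3.2]
width: 0.0194
grasp_force: 20.0
```

```bash
cat >> h.py <<'E'
AX=np.array([.5216,-.1656])
def kn():
    s=read_state();p,a,_=tool();d=p[:2]-AX;r=np.linalg.norm(d);t=np.array([-d[1],d[0]])/r;f=np.array(s["wrist_force"])[:2]
    print("r %.4f th %.1f Ftan(ccw) %.1f Frad %.1f w %.4f clk %.1f"%(r,np.degrees(np.arctan2(d[1],d[0])),f@t,f@d/r,s["width"],s["clock"]))
E
python3 - <<'E'
from h import *
kn();crank(AX,-60,8)
E
```

```text
r 0.0550 th 106.9 Ftan(ccw) -1.1 Frad 1.6 w 0.0194 clk 47.4
th0 106.88748872197066 r 0.05502762835684866
   [[0.1,0.08,0.23,0,0],[0.1,0.05,0.23,0,0],[0.1,0.02,0.24,0,0],[0.1,-0.02,0.24,0,0],[0.1,-0.04,0.24,0,0],[0.1,-0.07,0.22,0,0],[0.1,-0.11,0.22,0,0],[0.1,-0.13,0.2,0,0]]
```

>>> apply_moves(series=[[[0.1,0.08,0.23,0,0],[0.1,0.05,0.23,0,0],[0.1,0.02,0.24,0,0]]])

```text
clock: 47.68
eef_pos: [0.5244, -0.1105, 0.111]
eef_rot: [-2.338, -2.093, 0.001]
wrist_force: [-7.1, 3.1, 9.5]
width: 0.0198
grasp_force: 20.0
```

```bash
python3 -c "
from h import *
kn()"
```

```text
r 0.0552 th 87.1 Ftan(ccw) 7.2 Frad 2.8 w 0.0198 clk 47.7
```

>>> apply_moves(series=[[[0.1,-0.02,0.24,0,0],[0.1,0,0,0,0]]])

```text
clock: 47.85
eef_pos: [0.5334, -0.1118, 0.1111]
eef_rot: [-2.339, -2.095, -0.001]
wrist_force: [-1.4, 4.8, 4.7]
width: 0.0194
grasp_force: 20.0
```

```bash
python3 - <<'E'
from h import *
kn();crank(AX,-30,6)
E
```

```text
r 0.0551 th 77.7 Ftan(ccw) 2.4 Frad 4.4 w 0.0194 clk 47.9
th0 77.65496367586348 r 0.0550787059434342
   [[0.1,-0.03,0.16,0,0],[0.1,-0.03,0.15,0,0],[0.1,-0.05,0.16,0,0],[0.1,-0.07,0.14,0,0],[0.1,-0.08,0.14,0,0],[0.1,-0.08,0.14,0,0]]
```

>>> apply_moves(series=[[[0.1,-0.03,0.16,0,0]]])

```text
clock: 47.93
eef_pos: [0.5367, -0.1126, 0.1111]
eef_rot: [-2.338, -2.094, -0.001]
wrist_force: [-5.8, 5.9, 8.1]
width: 0.0196
grasp_force: 20.0
```

>>> apply_moves(series=[[[0.1,-0.04,0.15,0,0]]])

```text
clock: 48.02
eef_pos: [0.5409, -0.114, 0.111]
eef_rot: [-2.337, -2.094, -0.001]
wrist_force: [-9.3, 7.6, 10.7]
width: 0.0198
grasp_force: 20.0
```

>>> apply_moves(series=[[[0.1,-0.05,0.15,0,0]]])

```text
clock: 48.1
eef_pos: [0.5437, -0.115, 0.1109]
eef_rot: [-2.334, -2.091, 0.001]
wrist_force: [-16.8, 13.2, 20.5]
width: 0.0197
grasp_force: 20.0
```

```bash
python3 - <<'E'
from h import *
kn();crank(AX,-30,6)
E
```

```text
r 0.0552 th 66.4 Ftan(ccw) 20.7 Frad 5.3 w 0.0197 clk 48.1
th0 66.43231582866282 r 0.05515782296500833
   [[0.1,-0.06,0.15,0,0],[0.1,-0.07,0.14,0,0],[0.1,-0.08,0.14,0,0],[0.1,-0.09,0.13,0,0],[0.1,-0.1,0.13,0,0],[0.1,-0.11,0.11,0,0]]
```

>>> apply_moves(series=[[[0.1,0.02,-0.05,0,0],[0.1,0,0,0,0]]])

```text
clock: 48.27
eef_pos: [0.5432, -0.1149, 0.111]
eef_rot: [-2.336, -2.093, -0.0]
wrist_force: [-7.8, 7.2, 10.8]
width: 0.02
grasp_force: 20.0
```

```bash
python3 - <<'E'
from h import *
kn()
E
```

```text
r 0.0551 th 66.9 Ftan(ccw) 10.0 Frad 3.6 w 0.0200 clk 48.3
```

Clamped: it resists at about 20 N peak and the crank angle barely springs back. I'll release the knob, rise and check.

>>> apply_moves(series=[[[0.1,0.01,-0.03,0,0],[0.7,0,0,0,0],[0.7,0,0,0,0],[0.7,0,0,0,0],[0.7,0,0,0,0],[0.8,0,0,-0.5,0],[1,0,0,-0.9,0],[1,0,0,-0.9,0]]])

```text
clock: 48.93
eef_pos: [0.5434, -0.117, 0.1801]
eef_rot: [-2.341, -2.094, 0.003]
wrist_force: [-0.2, 0.2, 0.1]
width: 0.0628
grasp_force: 0.0
```

>>> apply_moves(series=[[[1,0.6,0,-0.7,0],[1,0.6,0,-0.7,0],[1,0.6,0,-0.3,0],[1,0.6,0,0,0],[1,0,0,0,0],[1,0,0,0,0],[1,0,0,0,0]]])

```text
clock: 49.52
eef_pos: [0.5516, -0.0463, 0.2307]
eef_rot: [2.341, 2.094, -0.001]
wrist_force: [-0.3, -0.7, 0.9]
width: 0.0877
grasp_force: 0.0
```

```bash
python3 - <<'E'
from h import *
print(tool()[:2])
c=snap("wrist","w7.png",k=1.5);plates(c,.068);strip(c)
for r in finder.place_of("knob_grip","wrist")[:1]: print(r["conf"],r["at"],px2w(c,r["at"],.125))
E
```

```text
(array([ 0.55156528, -0.0462615 ,  0.23074336]), np.float64(-6.382552267207871))
conf 0.97 at [240.  79.] HSV 16 113 207 ctr [0.5483 0.0607] size [63.  27.3] ang -6.4
conf 0.68 at [240. 132.] HSV 16 113 200 ctr [0.543 0.005] size [65.1 29.2] ang -6.4
conf 0.55 at [241. 107.] HSV 16 113 209 ctr [0.5448 0.0329] size [62.4 26.7] ang -6.4
[214  62  49   4 149] [0.54764883 0.07703663] [ 3.02087612 52.63796997] 83.64163208007812
[222 167  44   2  44] [ 0.53930249 -0.03971323] [ 1.21274757 52.37276001] 85.09207153320312
[349 177  73  17 323] [ 0.71087788 -0.08059862] [88.66990356  6.43140717] 4.592920780181885
0.8 [250.8, 250.8] [ 0.54022774 -0.11667722  0.125     ]
```

View pics/w7.png

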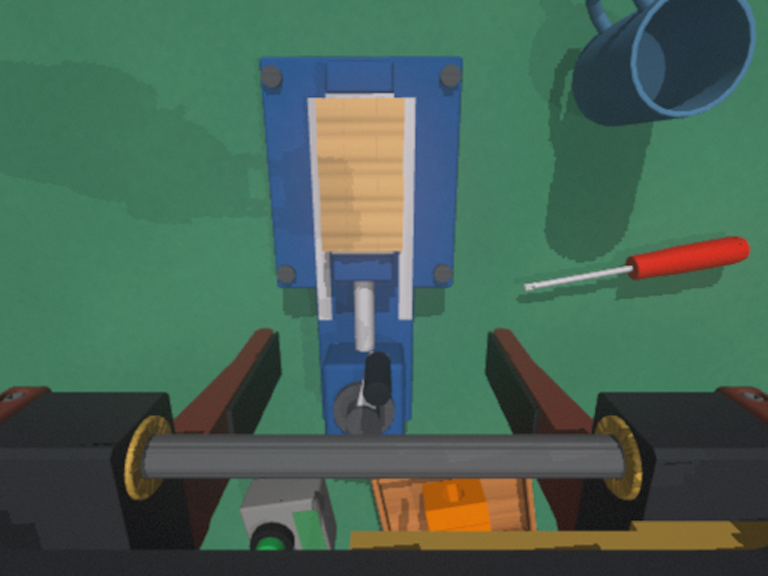

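The picture shows the pack tight, square and centred between the jaws, from (315,98) to (405,252), with the block standing in the tray. The timer button is next.

```bash
python3 - <<'E'
from h import *
plan([(.40,-.31,.24,-6,0)])
E
```

```text
wp [ 0.4  -0.31  0.24] -6  
   [[0,-0.84,-0.37,-0.03,-0.0],[0,-0.85,-0.36,-0.03,-0.0],[0,-0.84,-0.37,-0.02,-0.0],[0,-0.85,-0.37,-0.03,-0.0],[0,-0.84,-0.36,-0.03,-0.0],[0,-0.85,-0.37,-0.03,-0.0],[0,-0.84,-0.37,-0.03,-0.0],[0,-0.85,-0.36,-0.02,-0.01]]
   [[0,-0.84,-0.38,-0.03,0.0],[0,-0.84,-0.37,-0.03,0.0],[0,-0.84,-0.38,-0.03,0.0]]
```

>>> apply_moves(series=[[[0,-0.84,-0.37,-0.03,0],[0,-0.85,-0.36,-0.03,0],[0,-0.84,-0.37,-0.02,0],[0,-0.85,-0.37,-0.03,0],[0,-0.84,-0.36,-0.03,0],[0,-0.85,-0.37,-0.03,0],[0,-0.84,-0.37,-0.03,0],[0,-0.85,-0.36,-0.02,0]]])

```text
clock: 50.33
eef_pos: [0.4407, -0.2389, 0.2377]
eef_rot: [2.342, 2.093, 0.0]
wrist_force: [0.8, 0.3, 0.6]
width: 0.038
grasp_force: 0.0
```

>>> apply_moves(series=[[[0,-0.84,-0.38,-0.03,0],[0,-0.84,-0.37,-0.03,0],[0,-0.84,-0.38,-0.03,0],[0,0,0,0,0],[0,0,0,0,0],[0,0,0,0,0],[0,0,0,0,0]]])

```text
clock: 50.92
eef_pos: [0.4004, -0.3077, 0.2401]
eef_rot: [-2.339, -2.096, -0.0]
wrist_force: [-0.5, 0.5, 0.4]
width: 0.0004
grasp_force: 0.0
```

```bash
python3 - <<'E'
from h import *
print(tool()[:2],read_state()["width"])
c=snap("wrist","w8.png",k=1.5)
cs=camera("scene");ct=camera("top")
ob=[]
for n,cc in (("wrist",c),("scene",cs),("top",ct)):
    for r in finder.place_of("start_top",n)[:1]:
        print(n,r["conf"],r["at"],[px2w(cc,r["at"],z)[:2].round(4).tolist() for z in (.045,.055,.065)]);ob.append((cc,r["at"]))
# ray intersection
A=np.zeros((3,3));b=np.zeros(3)
for cc,q in ob:
    a1=px2w(cc,q,0);a2=px2w(cc,q,.2);d=(a2-a1)/np.linalg.norm(a2-a1);P=np.eye(3)-np.outer(d,d);A+=P;b+=P@a1
print(np.linalg.solve(A,b))
hsv=cv2.cvtColor(c["frame"],cv2.COLOR_RGB2HSV)
m=((hsv[...,0]>50)&(hsv[...,0]<75)&(hsv[...,1]>150)&(hsv[...,2]>60)).astype(np.uint8)
n,l,st,ce=cv2.connectedComponentsWithStats(m)
for i in range(1,n):
    if st[i,4]>60: print(st[i],ce[i],px2w(c,ce[i],.06))
E
```

```text
(array([ 0.40041735, -0.30766235,  0.24008512]), np.float64(-6.284666717080994)) 0.0004429008524080841
wrist 0.73 [258.6, 196.3] [[0.402, -0.3473], [0.4023, -0.344], [0.4025, -0.3406]]
scene 0.37 [205.8, 95.6] [[0.3676, -0.3626], [0.375, -0.3547], [0.3824, -0.3467]]
[ 0.40163592 -0.32989865  0.08977282]
[248 184  22  24 410] [258.49512195 195.8804878 ] [ 0.40229259 -0.3417196   0.06      ]
```

View pics/w8.png

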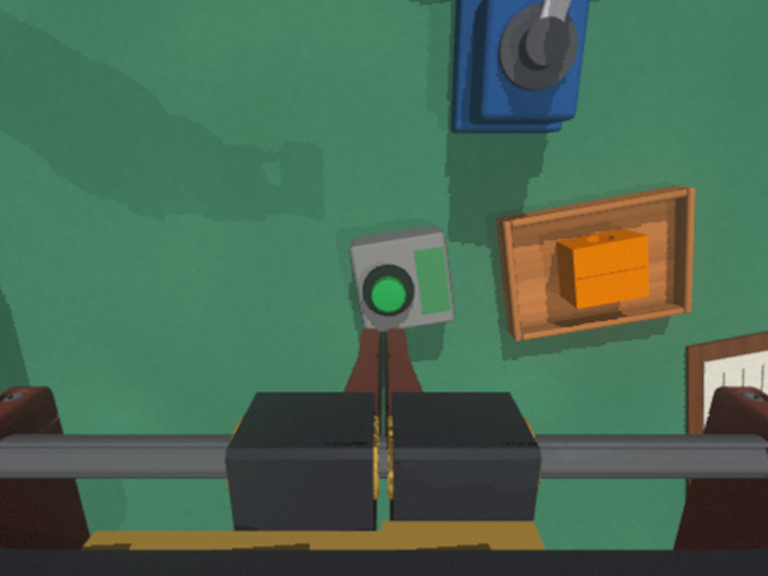

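The picture shows the button at (388,294), the block standing in the tray, and the closed fingers just below the button.

```bash
python3 - <<'E'
from h import *
plan([(.4025,-.343,.12,-6.3,0),(.4025,-.343,.08,-6.3,0,4)])
E
```

```text
wp [ 0.402 -0.343  0.12 ] -6.3  
   [[0,-0.23,0.04,0.8,0.0],[0,-0.23,0.04,0.8,0.0],[0,-0.23,0.04,0.81,0.0],[0,-0.23,0.04,0.8,0.0],[0,-0.23,0.04,0.8,0.0]]
wp [ 0.402 -0.343  0.08 ] -6.3  
   [[0,-0.0,0.0,0.33,0.0],[0,-0.0,0.0,0.34,0.0],[0,-0.0,0.0,0.33,0.0],[0,-0.0,0.0,0.33,0.0]]
```

>>> apply_moves(series=[[[0,-0.23,0.04,0.8,0],[0,-0.23,0.04,0.8,0],[0,-0.23,0.04,0.81,0],[0,-0.23,0.04,0.8,0],[0,-0.23,0.04,0.8,0],[0,0,0,0.33,0],[0,0,0,0.33,0],[0,0,0,0.33,0]]])

```text
clock: 51.88
eef_pos: [0.4025, -0.3433, 0.0901]
eef_rot: [2.341, 2.095, 0.0]
wrist_force: [-0.1, -0.7, 0.0]
width: 0.0007
grasp_force: 0.0
```

>>> apply_moves(series=[[[0,0,0,0.2,0],[0,0,0,0.1,0],[0,0,0,0.1,0],[0,0,0,0.1,0]]])

```text
clock: 52.22
eef_pos: [0.4027, -0.3435, 0.0758]
eef_rot: [2.34, 2.095, 0.001]
wrist_force: [0.5, -0.5, 0.9]
width: 0.0005
grasp_force: 0.0
```

>>> apply_moves(series=[[[0,0,0,0.1,0],[0,0,0,0.1,0],[0,0,0,0,0]]])

```text
clock: 52.47
eef_pos: [0.4021, -0.3432, 0.069]
eef_rot: [-2.341, -2.095, -0.0]
wrist_force: [-0.8, 0.4, 0.1]
width: 0.0004
grasp_force: 0.0
```

>>> apply_moves(series=[[[0,0,0,0.1,0],[0,0,0,0.1,0],[0,0,0,0,0]]])

```text
clock: 52.72
eef_pos: [0.4023, -0.3435, 0.0632]
eef_rot: [2.341, 2.095, 0.0]
wrist_force: [-0.1, 0.7, 3.8]
width: 0.0005
grasp_force: 2.0
```

>>> apply_moves(series=[[[0,0,0,0.1,0],[0,0,0,0,0]]])

```text
clock: 52.88
eef_pos: [0.4023, -0.3436, 0.0612]
eef_rot: [2.341, 2.095, 0.002]
wrist_force: [-3.0, 3.1, 15.5]
width: 0.0006
grasp_force: 7.0
```

>>> apply_moves(series=[[[0,0,0,0.1,0],[0,0,0,0,0]]])

```text
clock: 53.05
eef_pos: [0.4025, -0.3437, 0.0606]
eef_rot: [2.342, 2.094, 0.005]
wrist_force: [-9.5, 9.8, 44.5]
width: 0.001
grasp_force: 22.6
```

>>> apply_moves(series=[[[0,0,0,-0.2,0],[0,0,0,-0.4,0],[0,0,0,-0.8,0],[0,0,0,-0.9,0],[0,0,0,-0.9,0],[0,0,0,-0.9,0],[0,0,0,-0.9,0],[0,0,0,0,0]]])

```text
clock: 53.72
eef_pos: [0.4037, -0.3454, 0.212]
eef_rot: [2.337, 2.09, 0.003]
wrist_force: [0.2, -0.4, -0.1]
width: 0.0007
grasp_force: 0.0
```

```bash
python3 - <<'E'
from h import *
print(tool()[:2],read_state()["wrist_force"])
c=snap("scene","s9.png",(80,60,480,360),2)
E
```

```text
(array([ 0.40366174, -0.34536141,  0.21202255]), np.float64(-6.379988223546696)) [ 0.16367595 -0.43721254 -0.09727802]
```

View pics/s9.png

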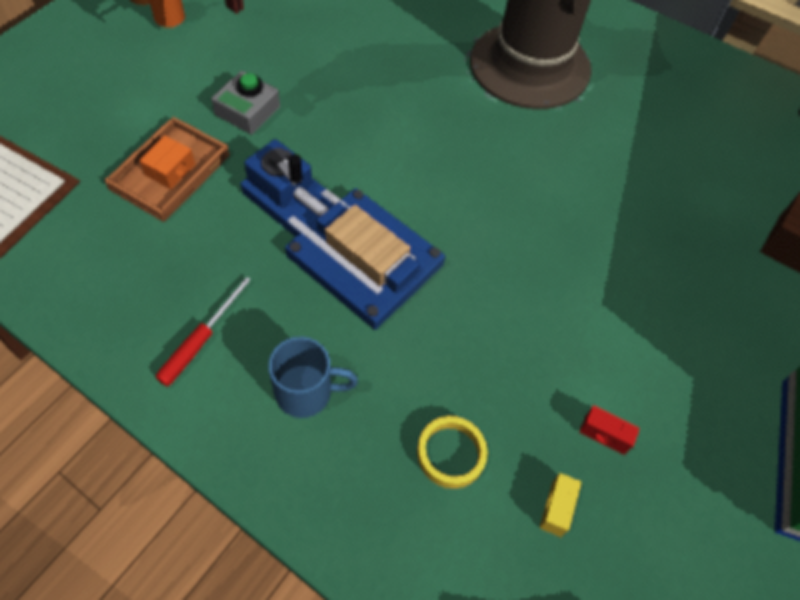

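The picture shows the block standing in the tray (165,160), the pack clamped (368,243), the button up (250,83) and nothing else disturbed. I'm handing the job in.

```bash
python3 -c "
from h import *
print(workorder.close_job())"
```

```text
the job is handed in; nothing more can be done
None
```

The job is handed in: the orange block stands in the tray, all four pale plates are clamped in one even pack on the middle of the jaws, and the timer button was pressed fully down and let go. The button press peaked at 44.5 N at the fingertips, and the hand-in call returned no verdict.

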